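# Fetch a punch from the bolted drawer

## Task

Draw the bolt on the wooden drawer unit fully back, pull the drawer well out, and take out the short, thick stub punch (leave the slim scriber in the drawer). Lay the punch gently on the bare floor of the black tray without disturbing the jar and pliers there or the hammer beside the unit, then push the drawer fully shut and leave the bolt drawn back.

Things in the scene. Friction and masses are not known exactly. Their poses are not given: they have to be found in the camera images.
- unit: fixed plywood drawer unit, 200 (y) x 160 (x) x 190 mm high; origin at the centre of its underside on the table, x to its back (front faces -x), y to its left, z up. Deck over the drawer: top at z = 64 mm, front edge at x = -70 mm. Shelf above it on the back board; the space between is open at the front and both sides
- shelf_edge (a point): middle of the shelf's front edge, unit x = -60, y = 0, z = 172 mm; axes are the unit's. Shelf and lip fill z = 155 to 190 mm from this edge backward, across the full 200 mm width, so they cover the middle of the bolt's tab: a gripper pointing straight down there strikes the lip; one leaning 30 to 45 degrees forward under it (pointing to +x and down) has room
- bolt_tab (a point): middle (grasp point) of the bolt's steel tab, an upright plate 12 mm thick (along the unit's y), 26 mm long (x), from z = 74 to 108 mm; the point is at unit x = -64, y = 22 (bolt shot), z = 92 mm. Axes are the unit's; it moves along unit +y with the bolt
- bolt (a joint): travel of the bolt in m: 0 shot (its round 10 mm rod passes through the keeper on the drawer and holds it shut), growing toward the unit's left (+y) to 0.045 fully back; the drawer is free beyond 0.025. It stays where it is left; about 2 N moves it
- drawer_pull (a point): grasp point of the drawer's steel pull, an upright plate 14 mm thick (along the unit's y), standing 44 mm out of the drawer's front (x), 30 mm high (z = 31 to 61 mm). The point is at unit x = -109, y = 0, z = 47 mm when shut; the pull's front end is 18 mm further out (-x). Axes are the unit's; moves with the drawer
- drawer (a joint): travel of the drawer in m: 0 shut, to 0.115 at its stop, toward the unit's front (-x). About 3 N moves it; it stays where left. Bolted, it moves 4 mm at most. Inside 160 mm wide, 120 mm long; floor 13, side walls 49, front 62 mm above the table; front face at unit x = -83 mm when shut. A keeper for the bolt stands on its front at y = -39 mm, up to z = 85 mm
- punch_mid (a point): the stub punch, 66 mm long, thick, with a yellow grip, lying flat in the left or right half of the drawer. This point is half-way up (8.5 mm above what it lies on) in the grip, which is 16 mm wide and 17 mm high here (the other end up to 20 wide). x along its length toward the grip end, 23 mm away (the other end 43 mm), z up. About 40 g
- scriber_mid (a point): the slim brown scriber, 73 x 10 x 10 mm, lying flat in the other half of the drawer; this point is in its middle, half-way up; x along its length. It stays in the drawer
- tray: the fixed black tray, 244 (x) x 162 (y) x 16 mm high; origin at the centre of its underside, 3.5 mm above the table on small feet; level. Its flat floor is 2 mm above the origin and spans x = -109 to 109, y = -68 to 68 mm; the rim is 16 mm above the origin. The jar and the pliers lie toward its +x end; its floor from x = -109 to -30 mm is bare
- jar_mid (a point): open square glass jar, 56 x 56 x 71 mm, standing in the tray; this point is at its centre, half-way up. To be left alone
- pliers_mid (a point): chain-nose pliers, 126 x 50 x 10 mm, lying in the tray; this point is at their centre, half-way up; x along their length toward the handles. To be left alone
- hammer_mid (a point): chasing hammer, 212 x 71 x 26 mm, lying to the left of the drawer; this point is at its centre, 13 mm up. To be left alone

How it is judged:
On the way, in this order (a step that is already met when the one before it is completed fails the run):
1. the bolt is drawn back (past 35 mm) (value of joint bolt above 0.035 m), for 0.1 s.
2. the drawer is pulled out (past 80 mm) (value of joint drawer above 0.08 m), for 0.1 s.
3. the punch lies on the tray's floor (x of punch_mid in the frame of tray between -0.107 and 0.107 m and y of punch_mid in the frame of tray between -0.067 and 0.067 m and z of punch_mid in the frame of tray between 0 and 0.018 m and linear speed of punch below 0.03 m/s and contact force between punch and the fingers below 0.05 N), for 0.2 s.
At the end, for the whole second after the job is handed in: the punch lies released and at rest on the tray's floor (its point within the floor's edges and less than 18 mm above the tray's underside, so on neither rim nor pliers), the drawer is shut to within 6 mm with the scriber still in it, and the bolt is back past 35 mm (x of punch_mid in the frame of tray between -0.107 and 0.107 m and y of punch_mid in the frame of tray between -0.067 and 0.067 m and z of punch_mid in the frame of tray between 0 and 0.018 m and linear speed of punch below 0.02 m/s and value of joint drawer below 0.006 m and value of joint bolt above 0.035 m and contact force between punch and the fingers below 0.05 N and height (world z) of scriber_mid below 0.045 m and x of scriber_mid in the frame of unit above -0.075 m); the robot touches nothing.
It fails at once if the jar moved more than 25 mm or tipped (distance of jar_mid from where it was at the start of the episode above 0.025 m or angle between jar_mid's own z axis and vertical above 0.4 rad).
It fails at once if the pliers moved more than 25 mm (distance of pliers_mid from where it was at the start of the episode above 0.025 m).
It fails at once if the hammer moved more than 30 mm (distance of hammer_mid from where it was at the start of the episode above 0.03 m).
It fails at once if the scriber lifted out of the drawer (height (world z) of scriber_mid above 0.075 m).
It fails at once if the punch dropped (falling free faster than a fall of about 30 mm gives) (contact force between punch and anything else below 0.01 N and linear speed of punch above 0.75 m/s).
It also fails if it takes over 61 s, if anything falls off the work surface, if the arm or the gripper's body presses on something with over 40 N, if the wrist force passes 120 N, or if a joint passes its speed limit or range.

## Robot

A 7-joint arm with a two-finger parallel gripper is mounted at the origin on a cart in front of the work surface, level with it; the furniture and walls round the work are solid. World frame = base frame: x ahead of the robot, y to its left, z up, the work surface at z = 0. Lengths are in m, angles in rad, forces in N, time in s.
With the tool pointing down it reaches from about 0.4 to 0.85 m from the base axis. Payload 4.5 kg.
Tool frame: the origin (TCP) lies where the fingers leave the gripper's body, on its centre line; the fingertips stand 64 mm ahead of it and the grasp point (between the pads) lies 45 mm ahead of it; z points along the fingers, y is the direction in which the jaws open and shut (so a half turn about z gives the same grasp; the last joint's range is limited). The gripper opens to 88 mm and grips with 3 to 60 N. Pads are 18 mm wide; open, the fingers measure 123 mm over their backs; the gripper's body (75 mm by 187 mm) begins 45 mm behind the grasp point.
Start: joints at [1.228, 0.689, -0.195, 1.565, 0.157, 0.902, -0.215], TCP at [0.23, -0.581, 0.303] pointing down, gripper open.
Joint ranges: [-3.01, 3.01], [-0.46, 2.08], [-1.47, 1.51], [0.13, 2.56], [-1, 4.14], [0.04, 2.09], [-2.66, 2.66]. Speed limits (rad/s): [2.57, 2.57, 3.14, 3.14, 3.14, 3.14, 3.14].

## Interface

Orientations are given as a unit quaternion [x, y, z, w].
In Python, from plant import monitor, snapshot, workorder, finder gives the robot as it stands.
- The arm moves only by the tool carry_out, never from a script. Its argument "motion" is one flat list of numbers, 6 for each row, row after row: the shift along the tool's x, y, z in cm, then the turn, a rotation vector about the tool's x, y, z in rad. In form: [x, y, z, rx, ry, rz, x, y, z, rx, ry, rz, ...]. A call has 1 to 8 rows; each row shifts and turns the commanded pose from where the row before left it, along the tool's axes as they then stand; what a row does not reach is not made up. A row lasts 1/8 s, in which the tool goes at most 62.5 mm and 10.7 degrees, less where a joint would pass 70% of its speed; a pose out of reach is approached as far as the arm can. A call with a gripper value outside its range is refused whole. "hand" is the finger opening in cm, from 0 to 8.81, set as the call begins (left out, the last holds). The fingers move at their own pace and stop on an object; "grip_force" is the grip in N (left out, the last holds). Time passes only in rows, so rows that do not move let the fingers close. It gives the time, the measured TCP pose, the force and the opening at its end, in the units of the state.
- monitor.get_state(): the state, without advancing time (a new reading comes with each control period).
- snapshot(name): name is "scene" or "side" or "wrist"; returns a dict with "frame" (384x512x3 uint8, red, green, blue), "range_z" (384x512 float32, m along the optical axis (not along the pixel's ray), 0 where there is no reading), "fx", "fy", "cx", "cy" (pixels), "D" ([k1, k2, p1, p2, k3] as OpenCV has them; the pictures are not rectified), "rvec" (rotation vector, rad) and "tvec" (3), from world to camera coordinates, as OpenCV has them; the wrist camera has in their place "hand_eye" (4x4, takes a point from camera to tool coordinates, whose origin is the TCP and whose axes are the flange's). Camera axes: x right, y down, z forward; pixel columns grow to the right and rows downward; lengths in m; the calibration is good to about 2 mm. A picture is of the moment at which its call begins: read the wrist's pose just before it.
- workorder.finish_job(): hands the job in, once; it reports no verdict.
Trained networks look in a picture, given as the dict that the camera call returned (one of the last four; its "shot" number tells which), for a name from the list of things; names that differ only in an ending like _2 or _b are one class to them, and where a whole thing is asked for, a point or a joint stands for the part that bears it (a point fixed in the world has none). Each returns a list of dicts, best first, with "p" (0 to 1); they miss things now and then, are a little off and sometimes report something else, mostly with a low value. They report only what shows in the picture. A call takes as long as a camera call.
- finder.masks_of(picture, thing): "pixels" (384x512 bool, what is visible of it) and "extent" ([left, top, right, bottom] in pixels, round what is visible of it).
The state is a dict: "clock": time; "q": joint angles; "qd": joint speeds; "joint_torque": joint torques, N m; "tool_pos": TCP position; "eef_rot": TCP orientation; "contact_force": force on the tool from outside, world axes, zero at the start; "moment": the same for the moment, N m; "opening": opening from 0.0 (shut) to 1.0 (fully open).
Only numpy, scipy, OpenCV 4.12 (cv2) and the standard library are available. Lean on these libraries where they do the work, as an engineer would, in place of code of your own. Each camera call takes 0.05 s, during which the arm holds its last target. There are 200 camera calls.

## Working session

There is one attempt and no reset: what is moved stays moved. The work goes in short steps, Python scripts to look and compute and a tool call to move; the robot and the scene stay as the last step left them, time stands still between calls to the robot, and variables do not carry over. Pictures are saved under pics/ and viewed, about 8 in all and at most 12, crops included, and the job is handed in when it is done.

Besides the shell and the picture viewer there is one more tool, called after ">>>" as a command line: name --argument value ..., lists and objects as JSON in quotes. carry_out: Moves the arm, as the interface text tells. Its arguments: {"type":"object","properties":{"motion":{"type":"array"},"hand":{"type":"number"},"grip_force":{"type":"number"}},"required":["motion"]}

```bash
mkdir -p pics; ls
cat > h.py <<'E'
import numpy as np, cv2
from scipy.spatial.transform import Rotation as R
from plant import monitor, snapshot, workorder, finder
def world(pic, mask, st=None):
    v,u=np.nonzero(mask&(pic["range_z"]>0)); z=pic["range_z"][v,u]
    K=np.array([[pic["fx"],0,pic["cx"]],[0,pic["fy"],pic["cy"]],[0,0,1.]])
    n=cv2.undistortPoints(np.stack([u,v],1).astype(float)[:,None],K,np.array(pic["D"],float))[:,0]
    P=np.c_[n*z[:,None],z]
    if "hand_eye" in pic:
        H=np.array(pic["hand_eye"]); P=P@H[:3,:3].T+H[:3,3]
        return R.from_quat(st["eef_rot"]).apply(P)+st["tool_pos"]
    r=R.from_rotvec(np.array(pic["rvec"]).ravel())
    return r.inv().apply(P-np.array(pic["tvec"]).ravel())
def save(pic,name): cv2.imwrite("pics/"+name,pic["frame"][:,:,::-1])
E
python3 - <<'E'
from h import *
s=monitor.get_state(); print(s)
ims=[]
for n in ["scene","side"]:
    p=snapshot(n); ims.append(p["frame"])
    for t in ["unit","bolt_tab","drawer_pull","tray","jar_mid","pliers_mid","hammer_mid"]:
        for d in finder.masks_of(p,t)[:1]:
            w=world(p,d["pixels"]); 
            if len(w): print(n,t,round(d["p"],2),d["extent"],len(w),np.median(w,0).round(3),np.percentile(w,2,0).round(3),np.percentile(w,98,0).round(3))
im=np.vstack(ims)[:,:,::-1]
cv2.imwrite("pics/a.png",cv2.resize(np.hstack(ims)[:,:,::-1],(800,300)))
cv2.imwrite("pics/scene.png",ims[0][:,:,::-1])
E
```

```text
pics
{'clock': 0.0, 'q': array([ 1.22779241,  0.6899893 , -0.19452253,  1.56632613,  0.15734057,
        0.90246796, -0.21509853]), 'qd': array([-0.0015633 ,  0.00139743, -0.00069861, -0.00017159, -0.00165965,
        0.00020708,  0.00040577]), 'joint_torque': array([ 4.72960182e-04, -5.27552426e+01, -1.26745451e+00, -1.53423822e+01,
       -5.28355502e-02,  6.49115842e-03,  1.35560040e-04]), 'tool_pos': array([ 0.2297453 , -0.58070501,  0.30191159]), 'eef_rot': array([ 9.82293578e-01,  1.87345993e-01, -2.41504354e-04, -8.64101068e-04]), 'contact_force': array([ 0.13901931,  0.37437417, -0.15789813]), 'moment': array([0.04360492, 0.02087018, 0.05406959]), 'opening': 0.9997060183893348}
scene unit 0.88 [173.8, 153.1, 259.3, 245.1] 5240 [ 0.682 -0.039  0.068] [ 0.587 -0.163  0.01 ] [0.779 0.037 0.188]
scene bolt_tab 0.5 [222.7, 203.3, 241.3, 219.9] 161 [ 0.627 -0.031  0.079] [ 0.613 -0.091  0.062] [ 0.646 -0.011  0.109]
scene drawer_pull 0.67 [211.9, 201.6, 254.1, 247.0] 897 [ 0.61  -0.041  0.046] [ 0.566 -0.144  0.005] [0.636 0.039 0.082]
scene tray 0.97 [265.1, 169.2, 335.7, 205.8] 9
[... 326 characters left out ...]
er_mid 0.86 [174.8, 283.4, 260.5, 317.6] 587 [0.469 0.214 0.016] [ 0.425  0.168 -0.001] [0.621 0.235 0.024]
side unit 0.75 [238.3, 156.0, 305.0, 230.4] 3391 [ 0.686 -0.139  0.063] [ 0.589 -0.191  0.003] [0.778 0.024 0.187]
side tray 0.69 [181.9, 248.2, 271.8, 283.2] 2184 [ 0.513 -0.409  0.005] [ 0.413 -0.502 -0.   ] [ 0.651 -0.328  0.019]
side jar_mid 0.64 [249.7, 234.1, 269.0, 265.6] 586 [ 0.608 -0.414  0.044] [ 0.581 -0.424 -0.001] [ 0.637 -0.245  0.074]
side pliers_mid 0.75 [223.5, 268.7, 266.5, 275.6] 274 [ 0.576 -0.457  0.011] [ 0.517 -0.491  0.002] [ 0.623 -0.439  0.015]
side hammer_mid 0.47 [200.5, 185.6, 250.5, 195.0] 164 [0.539 0.209 0.011] [ 0.429  0.161 -0.001] [0.623 0.224 0.023]
```

View pics/a.png

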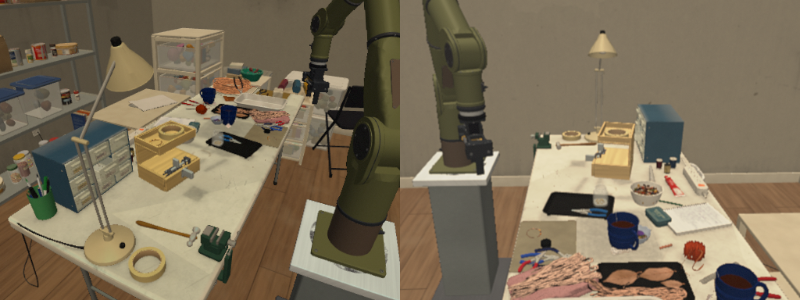

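The scene view shows the unit at about px (165,160), with the tray to its right at (235,145), the hammer at (170,230) and the lamp left of centre. Next I'll fit the poses of the unit and the tray.

Run:
```python
from h import *
C={}
for n in ["scene","side"]:
    p=snapshot(n)
    if n=="scene": cv2.imwrite("pics/b.png",cv2.resize(p["frame"][130:340,160:350,::-1],None,fx=3.1,fy=2.85,interpolation=cv2.INTER_CUBIC))
    for t in ["unit","tray","jar_mid","pliers_mid","hammer_mid","bolt_tab"]:
        for d in finder.masks_of(p,t)[:1]:
            m=cv2.erode(d["pixels"].astype(np.uint8),np.ones((2,2)))>0
            C.setdefault(t,[]).append(world(p,m))
            if t=="unit":
                w=C[t][-1]
                for nm,lo,hi in [("shelf",.183,.197),("deck",.058,.069)]:
                    q=w[(w[:,2]>lo)&(w[:,2]<hi)]
                    print(n,nm,len(q),np.median(q[:,2]).round(4),cv2.minAreaRect((q[:,:2]*1000).astype(np.float32)))
                # side faces: fit planes, low height
for t in ["tray","hammer_mid"]:
    q=np.vstack(C[t]); q=q[(q[:,2]>0.001)&(q[:,2]<.03)]
    print(t,cv2.minAreaRect((q[:,:2]*1000).astype(np.float32)))
w=np.vstack(C["unit"])
# edges: for shelf top points bin by y -> min x ; 
q=w[(w[:,2]>.182)&(w[:,2]<.198)]
for y in np.arange(-.17,.06,.02):
    r=q[abs(q[:,1]-y)<.01]
    if len(r)>5: print("shelf y",round(y,2),len(r),np.percentile(r[:,0],[2,98]).round(3))
for x in np.arange(.6,.8,.02):
    r=w[(abs(w[:,0]-x)<.01)&(w[:,2]>.01)]
    if len(r)>5: print("x",round(x,2),len(r),np.percentile(r[:,1],[2,98]).round(3))
```

```text
scene shelf 559 0.1867 ((694.6759643554688, -71.33431243896484), (196.97299194335938, 138.8784637451172), 77.53498077392578)
scene deck 1516 0.0633 ((660.326904296875, -62.458526611328125), (199.700927734375, 202.03179931640625), 74.36552429199219)
side shelf 283 0.1854 ((699.49658203125, -85.17972564697266), (200.6876983642578, 136.02638244628906), 77.09909057617188)
side deck 877 0.0618 ((674.1703491210938, -80.93343353271484), (202.02420043945312, 188.06092834472656), 77.06773376464844)
tray ((570.3660278320312, -228.38381958007812), (552.6937255859375, 239.41317749023438), 79.29658508300781)
hammer_mid ((520.9378051757812, 220.60885620117188), (206.1345977783203, 81.4335708618164), 15.733221054077148)
shelf y -0.17 97 [0.621 0.747]
shelf y -0.15 145 [0.611 0.751]
shelf y -0.13 85 [0.611 0.755]
shelf y -0.11 93 [0.617 0.761]
shelf y -0.09 100 [0.62  0.761]
shelf y -0.07 140 [0.626 0.768]
shelf y -0.05 37 [0.629 0.775]
shelf y -0.03 35 [0.633 0.782]
shelf y -0.01 33 [0.638 0.784]
shelf y 0.01 77 [0.643 0.777]
shelf y 0.03 79 [0.649 0.724]
x 0.6 466 [-0.16  -0.038]
x 0.62 1040 [-0.165  0.034]
x 0.64 972 [-0.171  0.039]
x 0.66 804 [-0.175  0.037]
x 0.68 840 [-0.18   0.033]
x 0.7 894 [-0.185  0.028]
x 0.72 936 [-0.189  0.023]
x 0.74 766 [-0.194  0.019]
x 0.76 683 [-0.155  0.014]
x 0.78 438 [-0.071  0.01 ]
```

View pics/b.png

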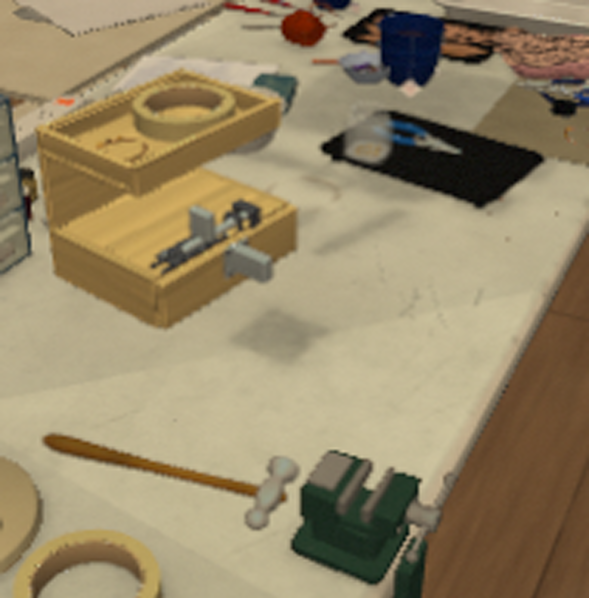

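The crop shows the unit with the bolt tab at about px (202,222), the pull at (248,260), the keeper at (243,213) and the hammer at (170,470). The fits give a unit yaw of about -13° and an origin near (0.686, -0.075). Next I'll plan the approach pose, leaning 42° toward the tab.

```bash
cat >> h.py <<'E'
import json,os
U=dict(o=[.6858,-.0753],yaw=-.228)
if os.path.exists("u.json"): U=json.load(open("u.json"))
def up(x,y,z):  # unit mm -> world
    c,s=np.cos(U["yaw"]),np.sin(U["yaw"])
    return np.array([U["o"][0]+(c*x-s*y)/1e3,U["o"][1]+(s*x+c*y)/1e3,z/1e3])
def uinv(w):
    w=np.atleast_2d(w); c,s=np.cos(U["yaw"]),np.sin(U["yaw"]); d=w[:,:2]-U["o"]
    return np.c_[c*d[:,0]+s*d[:,1],-s*d[:,0]+c*d[:,1],w[:,2]]*1e3
def orient(yaw,lean): # tool x along heading yaw, jaws horizontal, z leaning toward heading
    return R.from_euler("z",yaw)*R.from_euler("x",np.pi)*R.from_euler("y",lean)
def plan(gp,Rt,n,off=.045):
    """rows to bring grasp point (off ahead of TCP) to world gp with rotation Rt"""
    s=monitor.get_state(); p=np.array(s["tool_pos"]); r=R.from_quat(s["eef_rot"])
    tgt=np.array(gp)-off*Rt.apply([0,0,1]); w=(r.inv()*Rt).as_rotvec()
    d=(tgt-p)/n; out=[]
    for i in range(n):
        ri=r*R.from_rotvec(w*i/n)
        out.append(np.r_[ri.inv().apply(d)*100,w/n])
    print("max mm/row",np.linalg.norm(d)*1e3,"deg/row",np.degrees(np.linalg.norm(w)/n),"target",tgt.round(4))
    print(np.array2string(np.round(np.array(out),2),separator=",",suppress_small=True))
def where():
    s=monitor.get_state(); r=R.from_quat(s["eef_rot"])
    print("t",round(s["clock"],2),"tcp",np.round(s["tool_pos"],4),"gp unit",uinv(s["tool_pos"]+r.apply([0,0,.045])).round(1),"z",r.apply([0,0,1]).round(3),"y",r.apply([0,1,0]).round(3),"F",np.round(s["contact_force"],1),"open",round(s["opening"]*88.1,1))
E
python3 - <<'E'
from h import *
Rt=orient(U["yaw"],-.73); print(Rt.as_matrix().round(2))
Rt2=orient(U["yaw"],.73); print(Rt2.as_matrix().round(2))
best=Rt if Rt.apply([0,0,1])[0]>0 else Rt2
plan(up(-69,22,97)-.125*best.apply([0,0,1]),best,14)
E
```

```text
[[ 0.73 -0.23 -0.65]
 [-0.17 -0.97  0.15]
 [-0.67  0.   -0.75]]
[[ 0.73 -0.23  0.65]
 [-0.17 -0.97 -0.15]
 [ 0.67  0.   -0.75]]
max mm/row 45.71540737210813 deg/row 3.843842537392198 target [ 0.5131 -0.0126  0.2237]
[[ 3.37,-3.03, 0.56,-0.02, 0.05, 0.04],
 [ 3.22,-3.18, 0.68,-0.02, 0.05, 0.04],
 [ 3.04,-3.32, 0.79,-0.02, 0.05, 0.04],
 [ 2.86,-3.45, 0.88,-0.02, 0.05, 0.04],
 [ 2.67,-3.58, 0.97,-0.02, 0.05, 0.04],
 [ 2.47,-3.7 , 1.04,-0.02, 0.05, 0.04],
 [ 2.26,-3.82, 1.1 ,-0.02, 0.05, 0.04],
 [ 2.04,-3.92, 1.15,-0.02, 0.05, 0.04],
 [ 1.82,-4.02, 1.18,-0.02, 0.05, 0.04],
 [ 1.59,-4.11, 1.21,-0.02, 0.05, 0.04],
 [ 1.36,-4.19, 1.22,-0.02, 0.05, 0.04],
 [ 1.12,-4.26, 1.21,-0.02, 0.05, 0.04],
 [ 0.89,-4.32, 1.19,-0.02, 0.05, 0.04],
 [ 0.65,-4.37, 1.17,-0.02, 0.05, 0.04]]
```

>>> carry_out --motion '[3.4,-3.0,0.6,-0.02,0.05,0.04,3.2,-3.2,0.7,-0.02,0.05,0.04,3.0,-3.3,0.8,-0.02,0.05,0.04,2.9,-3.4,0.9,-0.02,0.05,0.04,2.7,-3.6,1.0,-0.02,0.05,0.04,2.5,-3.7,1.0,-0.02,0.05,0.04,2.3,-3.8,1.1,-0.02,0.05,0.04,2.0,-3.9,1.1,-0.02,0.05,0.04]' --hand 5

```text
clock: 2.5
tool_pos: [0.384, -0.2856, 0.2686]
eef_rot: [0.982, 0.041, 0.185, 0.028]
contact_force: [0.5, -1.6, -0.5]
opening: 0.566
```

>>> carry_out --motion '[1.8,-4.0,1.2,-0.02,0.05,0.04,1.6,-4.1,1.2,-0.02,0.05,0.04,1.4,-4.2,1.2,-0.02,0.05,0.04,1.1,-4.3,1.2,-0.02,0.05,0.04,0.9,-4.3,1.2,-0.02,0.05,0.04,0.6,-4.4,1.2,-0.02,0.05,0.04,0,0,0,0,0,0,0,0,0,0,0,0]'

```text
clock: 3.5
tool_pos: [0.5265, -0.0897, 0.3348]
eef_rot: [0.966, -0.073, 0.247, 0.032]
contact_force: [0.1, -0.1, -0.7]
opening: 0.566
```

Run:
```python
from h import *
where(); s=monitor.get_state(); p=snapshot("wrist"); save(p,"w1.png"); print(np.round(p["hand_eye"],3))
for t in ["unit","bolt_tab","drawer_pull"]:
    for d in finder.masks_of(p,t)[:1]:
        w=world(p,cv2.erode(d["pixels"].astype(np.uint8),np.ones((3,3)))>0,s)
        if len(w)==0: continue
        print(t,round(d["p"],2),d["extent"],len(w),"unit:",np.percentile(uinv(w),[2,50,98],axis=0).round(0).tolist())
        if t=="unit":
            u=uinv(w); q=u[(abs(u[:,2]-64)<5)]
            print("deck z",np.median(q[:,2]), np.percentile(q,[1,99],axis=0).round(0))
            q=u[(u[:,2]>66)&(u[:,2]<112)&(u[:,0]<-45)]; print("bolt bits",len(q))
            q=u[(u[:,2]>96)&(u[:,2]<112)&(u[:,0]<-45)]; print("tab top",len(q),np.percentile(q,[2,50,98],axis=0).round(1))
```

```text
t 3.5 tcp [ 0.5265 -0.0897  0.3348] gp unit [[-130.2  -49.6  295.4]] z [ 0.473 -0.098 -0.876] y [-0.157 -0.987  0.025] F [ 0.1 -0.1 -0.7] open 49.9
[[-0.    -0.95  -0.312  0.082]
 [ 1.    -0.001  0.001  0.002]
 [-0.002 -0.312  0.95  -0.082]
 [ 0.     0.     0.     1.   ]]
unit 0.59 [99.4, 30.7, 316.5, 246.5] 33049 unit: [[-78.0, -94.0, 61.0], [-1.0, 1.0, 164.0], [78.0, 95.0, 190.0]]
deck z 63.57762370200793 [[-109.  -96.   60.]
 [ -35.   97.   69.]]
bolt bits 1400
tab top 245 [[-72.2  18.8  96.7]
 [-60.2  23.7 107.2]
 [-47.   30.5 109.2]]
bolt_tab 0.68 [182.3, 178.9, 258.2, 202.6] 469 unit: [[-72.0, -27.0, 75.0], [-60.0, 20.0, 89.0], [-50.0, 48.0, 109.0]]
drawer_pull 0.95 [145.5, 182.4, 290.5, 245.2] 1837 unit: [[-112.0, -91.0, 26.0], [-76.0, -5.0, 62.0], [-53.0, 92.0, 85.0]]
```

View pics/w1.png

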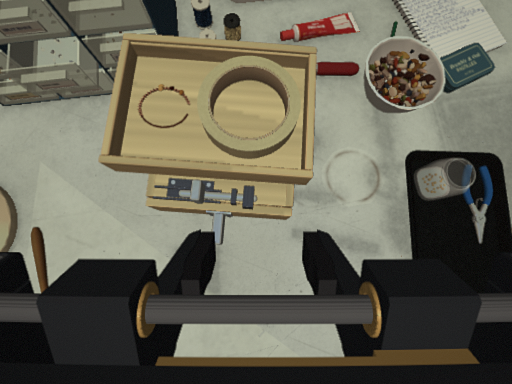

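The wrist picture shows the bolt tab at about (197,187), the pull at (218,228) and the keeper at (250,195). The shelf is at (210,110), and the jar and pliers are at (445,178) and (480,205). The unit fit holds to about 2 mm, so I'll go on to the pre-grasp pose.

Run:
```python
from h import *
U["o"]=(up(2,1,0)[:2]).tolist(); json.dump(U,open("u.json","w")); print(U)
Rt=orient(U["yaw"],.73)
plan(up(-69,22,97)-.08*Rt.apply([0,0,1]),Rt,8)
```

```text
{'o': [0.6879742705409211, -0.07477793906976068], 'yaw': -0.228}
max mm/row 20.405497173318025 deg/row 1.6907685434873598 target [ 0.5445 -0.0189  0.1901]
[[-0.79,-0.99, 1.6 ,-0.  , 0.03, 0.01],
 [-0.84,-0.98, 1.58,-0.  , 0.03, 0.01],
 [-0.9 ,-0.98, 1.55,-0.  , 0.03, 0.01],
 [-0.95,-0.98, 1.52,-0.  , 0.03, 0.01],
 [-1.  ,-0.97, 1.49,-0.  , 0.03, 0.01],
 [-1.05,-0.97, 1.46,-0.  , 0.03, 0.01],
 [-1.1 ,-0.96, 1.43,-0.  , 0.03, 0.01],
 [-1.14,-0.95, 1.39,-0.  , 0.03, 0.01]]
```

>>> carry_out --motion '[-0.8,-1.0,1.6,0,0.03,0.01,-0.8,-1.0,1.6,0,0.03,0.01,-0.9,-1.0,1.5,0,0.03,0.01,-1.0,-1.0,1.5,0,0.03,0.01,-1.0,-1.0,1.5,0,0.03,0.01,-1.0,-1.0,1.5,0,0.03,0.01,-1.1,-1.0,1.4,0,0.03,0.01,-1.1,-0.9,1.4,0,0.03,0.01]'

```text
clock: 4.7
tool_pos: [0.6051, -0.0059, 0.3107]
eef_rot: [0.956, -0.115, 0.267, 0.037]
contact_force: [-0.2, -0.7, 0.4]
opening: 0.563
```

Run:
```python
from h import *
where(); s=monitor.get_state(); p=snapshot("wrist")
u=uinv(world(p,p["range_z"]>0,s))
q=u[(u[:,2]>88)&(u[:,2]<112)&(u[:,0]<-45)&(u[:,0]>-85)&(abs(u[:,1])<60)]; print("tab top",len(q),np.percentile(q,[2,50,98],axis=0).round(1))
cv2.imwrite("pics/w2.png",p["frame"][:,:,::-1])
Rt=orient(U["yaw"],.73)
plan(up(-69,22,97),Rt,8)
```

```text
t 4.7 tcp [ 0.6051 -0.0059  0.3107] gp unit [[-73.   47.7 272.2]] z [ 0.502 -0.131 -0.855] y [-0.239 -0.971  0.009] F [-0.2 -0.7  0.4] open 49.6
tab top 207 [[-74.2  18.8  91.2]
 [-64.8  24.6 107.6]
 [-56.2  30.  109.4]]
max mm/row 22.720025649008523 deg/row 1.3279158008405019 target [ 0.5965 -0.031   0.1305]
[[-1.19, 0.35, 1.9 , 0.  , 0.02,-0.  ],
 [-1.24, 0.35, 1.87, 0.  , 0.02,-0.  ],
 [-1.28, 0.35, 1.84, 0.  , 0.02,-0.  ],
 [-1.32, 0.35, 1.81, 0.  , 0.02,-0.  ],
 [-1.36, 0.36, 1.78, 0.  , 0.02,-0.  ],
 [-1.4 , 0.36, 1.75, 0.  , 0.02,-0.  ],
 [-1.44, 0.36, 1.72, 0.  , 0.02,-0.  ],
 [-1.48, 0.36, 1.68, 0.  , 0.02,-0.  ]]
```

View pics/w2.png

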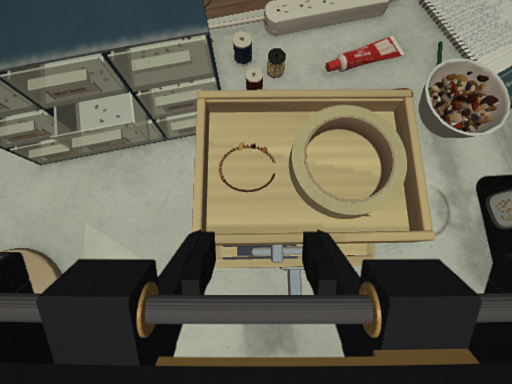

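The picture shows the tab at (275,253) and the pull at (294,280), with the gripper above the shelf edge. The tool did not come as low or lean as far as commanded, so I'll check whether a joint is at its limit.

Run:
```python
from h import *
s=monitor.get_state(); print(np.round(s["q"],3),np.round(s["qd"],3),np.round(s["tool_pos"],4),s["clock"])
```

```text
[-0.427  0.587  0.424  2.058 -1.     0.044 -0.945] [ 0.029 -0.02  -0.036  0.019 -0.     0.008  0.065] [ 0.606  -0.0032  0.3099] 4.75
```

```bash
cat > kin.py <<'E'
from h import *
import itertools
from scipy.optimize import least_squares
def chain(q,s):
    r=R.identity(); out=[]
    for i in range(7):
        r=r*R.from_rotvec(s[i]*q[i]*np.array([[0,0,1],[0,1,0]][i%2])); out.append(r)
    return out
E
python3 - <<'E'
from kin import *
import re
st=monitor.get_state()
D=[([1.22779241,.6899893,-.19452253,1.56632613,.15734057,.90246796,-.21509853],[.2297453,-.58070501,.30191159],[9.82293578e-01,1.87345993e-01,-2.41504354e-04,-8.64101068e-04]),
   (st["q"],st["tool_pos"],st["eef_rot"])]
res=[]
for s in itertools.product([1,-1],repeat=7):
    if s[1]<0: continue
    E=[chain(q,s)[-1].inv()*R.from_quat(e) for q,p,e in D]   # constant tool offset
    res.append(((E[0].inv()*E[1]).magnitude(),s,E[0].as_rotvec().round(3)))
res.sort(key=lambda a:a[0])
for r in res[:3]: print(r)
s=res[0][1]
A=[];b=[]
for q,p,e in D:
    c=chain(q,s)
    cols=[[0,0,1],c[2].apply([0,0,1]),c[4].apply([0,0,1]),c[6].apply([0,0,1])]
    A.append(np.array(cols).T); b.append(p)
x,rs,_,_=np.linalg.lstsq(np.vstack(A),np.hstack(b),rcond=None); print(x,np.vstack(A)@x-np.hstack(b))
E
```

```text
(7.25580562841628e-09, (-1, 1, -1, 1, -1, 1, -1), array([ 0.   , -0.   ,  1.571]))
(0.4005711928466193, (1, 1, 1, 1, 1, 1, -1), array([ 2.000e-03, -4.000e-03, -2.755e+00]))
(0.7102804042090608, (1, 1, -1, 1, 1, 1, 1), array([ 0.129,  0.263, -2.011]))
[0.4454085  0.52208793 0.3665246  0.31401738] [ 0.04211935  0.0298961   0.00450433  0.00736901  0.02383757 -0.00450433]
```

>>> carry_out --motion '[-1,0,-3,0,-0.1,0,-1,0,-3,0,-0.1,0,-1,0,-3,0,-0.1,0,0,0,0,0,0,0]'

```text
clock: 5.25
tool_pos: [0.546, 0.0078, 0.3744]
eef_rot: [0.984, -0.118, 0.131, 0.021]
contact_force: [-0.3, 1.1, 0.1]
opening: 0.566
```

Run:
```python
from h import *
s=monitor.get_state(); print(s["q"].tolist(),s["tool_pos"].tolist())
json.dump([s["q"].tolist(),s["tool_pos"].tolist(),s["eef_rot"].tolist()],open("s3.json","w"))
```

```text
[-0.7471440872943328, 0.5991453166924748, 1.0127792777640718, 1.9355109439984823, -0.7397291905314742, 0.7075494684054124, -1.1621839935112395] [0.5460164344900612, 0.007784207985202586, 0.37443951621382465]
```

>>> carry_out --motion '[-2,3,0,0,-0.12,0,-3,3,0,0,-0.12,0,-3,0,0,0,-0.12,0,0,0,0,0,0,0]'

```text
clock: 5.75
tool_pos: [0.4539, -0.032, 0.3623]
eef_rot: [0.992, -0.12, -0.049, -0.001]
contact_force: [0.9, 0.9, -0.3]
opening: 0.57
```

```bash
cat >> kin.py <<'E'
S=(-1,1,-1,1,-1,1,-1); TO=R.from_rotvec([0,0,np.pi/2])
def cols(q):
    c=chain(q,S); ex=[1,0,0]; ez=[0,0,1]
    return np.array([ez,c[2].apply(ez),c[4].apply(ez),c[6].apply(ez),c[0].apply(ex),c[2].apply(ex),c[4].apply(ex)]).T, c[6]*TO
E
python3 - <<'E'
from kin import *
st=monitor.get_state()
D=[([1.22779241,.6899893,-.19452253,1.56632613,.15734057,.90246796,-.21509853],[.2297453,-.58070501,.30191159]),
   json.load(open("s3.json"))[:2],(st["q"],st["tool_pos"])]
A=np.vstack([cols(q)[0] for q,_ in D]); b=np.hstack([p for _,p in D])
x=np.linalg.lstsq(A,b,rcond=None)[0]; print(x.round(4),(A@x-b).round(4)); print(np.linalg.svd(A)[1])
np.save("len.npy",x); print(np.round(st["q"],3)); where()
E
```

```text
[ 0.2688  0.7635  0.3851  0.2678 -0.1457  0.0239  0.0453] [ 0.0477  0.0181 -0.0017 -0.0007  0.0074  0.0016 -0.0064  0.0029  0.0001]
[3.3993673  2.71145706 1.40729165 0.24905438 0.20660752 0.07041738
 0.04647016]
[-0.615  0.607  1.013  1.942 -0.575  1.037 -1.136]
t 5.75 tcp [ 0.4539 -0.032   0.3623] gp unit [[-242.1  -11.6  317.5]] z [-0.097  0.014 -0.995] y [-0.238 -0.971  0.009] F [ 0.9  0.9 -0.3] open 50.2
```

Run:
```python
from kin import *
st=monitor.get_state()
json.dump([st["q"].tolist(),st["tool_pos"].tolist(),st["eef_rot"].tolist()],open("s4.json","w"))
D=[([1.22779241,.6899893,-.19452253,1.56632613,.15734057,.90246796,-.21509853],[.2297453,-.58070501,.30191159]),
   ([-0.427,0.587,0.424,2.058,-1.,0.044,-0.945],[0.606,-0.0032,0.3099]),json.load(open("s3.json"))[:2],(st["q"],st["tool_pos"])]
ex,ey,ez=np.eye(3)
def basis(q):
    c=chain(q,S); return dict(z1=ez,z3=c[2].apply(ez),z5=c[4].apply(ez),z7=c[6].apply(ez),x1=c[0].apply(ex),x3=c[2].apply(ex),x4=c[3].apply(ex),x5=c[4].apply(ex),x6=c[5].apply(ex),y1=c[0].apply(ey),y3=c[2].apply(ey),y5=c[4].apply(ey),X=ex,Y=ey)
L=["z1","z3","z5","z7"]; opts=["x1","x3","x4","x5","x6","y1","y3","y5","X","Y"]
out=[]
b=np.hstack([p for _,p in D])
for k in range(0,4):
    for o in itertools.combinations(opts,k):
        A=np.vstack([np.array([basis(q)[n] for n in L+list(o)]).T for q,_ in D])
        x=np.linalg.lstsq(A,b,rcond=None)[0]; out.append((np.abs(A@x-b).max(),o,x.round(3).tolist()))
for k in range(4):
    for r in sorted([r for r in out if len(r[1])==k])[:3]: print(r)
```

```text
(np.float64(0.046850381837784644), (), [0.452, 0.514, 0.381, 0.298])
(np.float64(0.010235189145894413), ('y3',), [0.356, 0.564, 0.353, 0.27, -0.04])
(np.float64(0.0167465736856397), ('y1',), [0.369, 0.546, 0.345, 0.263, -0.039])
(np.float64(0.020783964824745538), ('y5',), [0.423, 0.56, 0.363, 0.316, -0.034])
(np.float64(0.00013315400061053584), ('y1', 'y3'), [0.347, 0.563, 0.345, 0.262, -0.019, -0.027])
(np.float64(0.006856138887761154), ('x1', 'y3'), [0.503, 0.364, 0.353, 0.256, 0.121, -0.046])
(np.float64(0.006911745922730694), ('x4', 'y3'), [0.335, 0.53, 0.34, 0.256, -0.039, -0.043])
(np.float64(0.00013104768282923285), ('x1', 'y1', 'y3'), [0.346, 0.564, 0.345, 0.262, -0.0, -0.019, -0.027])
(np.float64(0.0001313336748801075), ('x5', 'y1', 'y3'), [0.347, 0.563, 0.345, 0.262, 0.0, -0.019, -0.027])
(np.float64(0.00013305030178684119), ('x6', 'y1', 'y3'), [0.347, 0.563, 0.345, 0.262, -0.0, -0.019, -0.027])
```

The arm model fits to 0.13 mm. Now I'll solve the IK for the goal poses within the joint ranges.

```bash
cat >> kin.py <<'E'
LO=np.array([-3.01,-.46,-1.47,.13,-1,.04,-2.66]);HI=np.array([3.01,2.08,1.51,2.56,4.14,2.09,2.66])
def fk(q):
    c=chain(q,S); p=np.array([0,0,.347])+.563*c[2].apply([0,0,1])+.345*c[4].apply([0,0,1])+.262*c[6].apply([0,0,1])-.019*c[0].apply([0,1,0])-.027*c[2].apply([0,1,0])
    return p,c[6]*TO
def ik(p,Rt,q0,w=.01):
    def f(q):
        a,r=fk(q); return np.r_[(a-p)*10,(r.inv()*Rt).as_rotvec()*3,w*(q-q0)]
    s=least_squares(f,np.clip(q0,LO+1e-3,HI-1e-3),bounds=(LO,HI)); a,r=fk(s.x)
    return s.x,np.linalg.norm(a-p),(r.inv()*Rt).magnitude()
def sols(gp,Rt,n=40,off=.045,seed=0):
    rg=np.random.default_rng(seed); p=np.array(gp)-off*Rt.apply([0,0,1]); out=[]
    for i in range(n):
        q,e,a=ik(p,Rt,rg.uniform(LO,HI),1e-4)
        if e<1e-3 and a<.01 : out.append(q)
    return out
E
python3 - <<'E'
from kin import *
for name,gp,lean in [("tab",up(-69,22,97),.73),("tab",up(-69,22,97),.55),("pull",up(-115,0,50),.5),("pull",up(-115,0,50),0.),("pick",up(-140,30,25),0.)]:
  for fl in [0,np.pi]:
    Rt=orient(U["yaw"],lean)*R.from_euler("z",fl); q=sols(gp,Rt,16)
    print(name,lean,round(fl,1),len(q))
    q=sorted(q,key=lambda a:-np.min(np.minimum(a-LO,HI-a)))
    for a in q[:4]: print("   ",a.round(2),np.min(np.minimum(a-LO,HI-a)).round(2))
E
```

```text
tab 0.73 0 6
    [ 0.06  0.97 -0.3   2.28  2.61  0.91  1.83] 0.28
    [ 0.03  0.97 -0.26  2.28  2.64  0.9   1.79] 0.28
    [-0.05  0.96 -0.12  2.29  2.73  0.86  1.65] 0.27
    [-0.69  1.45  1.22  2.32  3.78  1.21  0.11] 0.24
tab 0.73 3.1 9
    [ 0.39  1.13 -0.9   2.26  2.33  1.21 -0.8 ] 0.3
    [ 0.13  0.98 -0.41  2.28  2.54  0.96 -1.21] 0.28
    [-0.05  0.96 -0.13  2.29  2.73  0.86 -1.49] 0.27
    [-0.11  0.96 -0.03  2.29  2.8   0.84 -1.59] 0.27
tab 0.55 0 6
    [ 0.15  0.91 -0.4   2.15  2.33  0.62  2.17] 0.41
    [ 0.09  0.9  -0.3   2.16  2.41  0.57  2.05] 0.4
    [-0.01  0.89 -0.15  2.16  2.57  0.51  1.86] 0.4
    [-0.64  1.26  1.09  2.19  4.04  0.94  0.07] 0.1
tab 0.55 3.1 9
    [ 0.46  1.09 -0.98  2.14  2.05  1.02 -0.52] 0.42
    [ 0.13  0.9  -0.37  2.15  2.35  0.61 -1.  ] 0.41
    [ 0.06  0.89 -0.25  2.16  2.46  0.55 -1.15] 0.4
    [-0.04  0.89 -0.09  2.16  2.65  0.49 -1.37] 0.4
pull 0.5 0 6
    [ 0.2   1.   -0.45  2.25  2.43  0.74  2.08] 0.31
    [ 0.09  0.98 -0.25  2.26  2.6   0.66  1.86] 0.3
    [ 0.03  0.97 -0.16  2.26  2.7   0.63  1.75] 0.3
    [-0.6   1.36  1.07  2.3   3.
[... 451 characters left out ...]
11  0.37 -1.9 ] 0.33
pull 0.0 3.1 6
    [ 0.46  1.08 -0.83  1.82  1.12  0.81  0.36] 0.64
    [ 0.5   1.12 -0.94  1.81  1.19  0.9   0.32] 0.53
    [ 0.23  0.96 -0.4   1.83  0.72  0.5   0.68] 0.46
    [ 0.56  1.19 -1.08  1.81  1.27  1.03  0.27] 0.39
pick 0.0 0 10
    [ 0.06  0.97 -0.19  1.89  0.53  0.32 -2.36] 0.28
    [ 0.04  0.97 -0.16  1.9   0.45  0.31 -2.28] 0.27
    [-0.    0.97 -0.09  1.9   0.28  0.29 -2.12] 0.25
    [-0.12  0.98  0.11  1.9  -0.34  0.28 -1.53] 0.24
pick 0.0 3.1 6
    [ 0.39  1.11 -0.81  1.88  1.21  0.76  0.2 ] 0.66
    [ 0.43  1.14 -0.9   1.87  1.26  0.85  0.17] 0.57
    [ 0.15  0.99 -0.36  1.89  0.82  0.42  0.51] 0.38
    [ 0.52  1.24 -1.1   1.87  1.36  1.04  0.13] 0.37
```

```bash
cat >> kin.py <<'E'
def jac(q):
    p,r=fk(q); J=np.zeros((6,7))
    for i in range(7):
        d=q.copy(); d[i]+=1e-6; a,b=fk(d); J[:3,i]=(a-p)/1e-6; J[3:,i]=(b*r.inv()).as_rotvec()/1e-6
    return J
def sim(q,rows,lam=.02,bias=None,k=0.):
    """differential-IK simulation of rows (cm, rad)"""
    q=np.array(q,float); T=[]
    p,r=fk(q)
    for row in np.reshape(rows,(-1,6)):
        p0,r0=fk(q); pt=p0+r0.apply(row[:3])/100; rt=r0*R.from_rotvec(row[3:])
        qs=q.copy()
        for _ in range(20):
            a,b=fk(q); e=np.r_[pt-a,(rt*b.inv()).as_rotvec()]; J=jac(q)
            Ji=J.T@np.linalg.inv(J@J.T+lam**2*1e-1*np.eye(6)); dq=Ji@e
            if bias is not None: dq+=(np.eye(7)-np.linalg.pinv(J)@J)@(k*(bias-q))/20
            q=np.clip(q+dq,LO,HI)
        T.append(q.copy())
    return q,T
E
python3 - <<'E'
from kin import *
a=[-0.427,0.587,0.424,2.058,-1.,0.044,-0.945]; s3=json.load(open("s3.json"))[0]; s4=json.load(open("s4.json"))[0]
z=[0]*6
r1=[-1,0,-3,0,-.1,0]*3; r2=[-2,3,0,0,-.12,0,-3,3,0,0,-.12,0,-3,0,0,0,-.12,0]
print("s3",np.round(s3,3),fk(np.array(s3))[0]); print(" sim",sim(a,r1)[0].round(3))
print("s4",np.round(s4,3)); print(" sim",sim(s3,r2)[0].round(3))
s0=[1.22779241,.6899893,-.19452253,1.56632613,.15734057,.90246796,-.21509853]
R0=[3.4,-3.0,.6,-.02,.05,.04,3.2,-3.2,.7,-.02,.05,.04,3.0,-3.3,.8,-.02,.05,.04,2.9,-3.4,.9,-.02,.05,.04,2.7,-3.6,1.0,-.02,.05,.04,2.5,-3.7,1.0,-.02,.05,.04,2.3,-3.8,1.1,-.02,.05,.04,2.0,-3.9,1.1,-.02,.05,.04,
1.8,-4.0,1.2,-.02,.05,.04,1.6,-4.1,1.2,-.02,.05,.04,1.4,-4.2,1.2,-.02,.05,.04,1.1,-4.3,1.2,-.02,.05,.04,.9,-4.3,1.2,-.02,.05,.04,.6,-4.4,1.2,-.02,.05,.04]
q,T=sim(s0,R0)
for t in T[1::3]: print(t.round(2),fk(t)[0].round(3))
E
```

```text
s3 [-0.747  0.599  1.013  1.936 -0.74   0.708 -1.162] [0.54629712 0.00759161 0.37423071]
 sim [-0.764  0.605  1.039  1.925 -0.736  0.751 -1.167]
s4 [-0.615  0.607  1.013  1.942 -0.575  1.037 -1.136]
 sim [-0.62   0.606  1.019  1.937 -0.573  1.04  -1.137]
[ 1.18  0.62 -0.23  1.8   0.08  0.68 -0.34] [ 0.27  -0.499  0.29 ]
[ 1.05  0.55 -0.3   2.1  -0.06  0.3  -0.53] [ 0.331 -0.378  0.271]
[ 0.82  0.55 -0.37  2.36 -0.25  0.04 -0.73] [ 0.358 -0.222  0.244]
[ 0.52  0.55 -0.55  2.54 -0.58  0.04 -0.94] [ 0.313 -0.02   0.24 ]
[ 0.14  0.51 -0.74  2.54 -1.    0.04 -1.17] [0.28  0.158 0.269]
```

Min-norm differential IK reproduces the controller, so I can search for a path that keeps off the joint limits.

```bash
cat >> kin.py <<'E'
def rows_from_path(Q):
    out=[]; 
    for a,b in zip(Q[:-1],Q[1:]):
        p,r=fk(a); p2,r2=fk(b); out.append(np.r_[r.inv().apply(p2-p)*100,(r.inv()*r2).as_rotvec()])
    return np.array(out)
def margin(T): return min(np.min(np.minimum(t-LO,HI-t)) for t in T)
def search(gp,Rts,n=24,trials=40,off=.045,zmin=.2,pol=None):
    q0=np.array(monitor.get_state()["q"]); res=[]
    for Rt in Rts:
        for qt in sols(gp,Rt,trials,off):
            Q=[q0+(qt-q0)*i/n for i in range(n+1)]
            P=np.array([fk(q)[0] for q in Q]); 
            if P[:,2].min()<zmin: continue
            rows=rows_from_path(Q).round(2); rows[:,:3]=rows[:,:3].round(1)
            q,T=sim(q0,rows); p,r=fk(q); v=np.abs(np.diff(np.array([q0]+T),axis=0)).max(0)
            e=np.linalg.norm(p+off*r.apply([0,0,1])-gp); a=(r.inv()*Rt).magnitude()
            res.append((margin(T),e,a,v.max(),qt,q,rows,P))
    res.sort(key=lambda r:-r[0]+10*r[1]+r[2]); return res
E
cat > t.py <<'E'
from kin import *
A=orient(U["yaw"],.73); F=R.from_euler("z",np.pi)
gp=up(-69,22,97)-.1*A.apply([0,0,1])
res=search(gp,[A,A*F],24,30)
for r in res[:5]: print("margin %.2f err %.3f ang %.2f vmax %.2f"%r[:4],"qt",r[4].round(2),"end",r[5].round(2))
r=res[0]; print(r[7][::4].round(2).tolist()); print(np.array2string(r[6],separator=",",suppress_small=True))
E
python3 t.py
```

```text
margin 0.09 err 0.003 ang 0.02 vmax 0.18 qt [-0.11  0.79 -0.13  2.47  2.67  0.87  1.62] end [-0.32  0.8   0.22  2.47  2.96  0.79  1.28]
margin 0.08 err 0.004 ang 0.02 vmax 0.18 qt [ 0.    0.79 -0.32  2.46  2.54  0.92  1.78] end [-0.3   0.81  0.17  2.48  2.89  0.84  1.36]
margin 0.08 err 0.004 ang 0.02 vmax 0.18 qt [ 0.    0.79 -0.32  2.46  2.54  0.92  1.78] end [-0.3   0.81  0.17  2.48  2.89  0.84  1.36]
margin 0.10 err 0.006 ang 0.03 vmax 0.18 qt [ 0.02  0.8  -0.35  2.46  2.52  0.93  1.8 ] end [-0.29  0.82  0.15  2.46  2.85  0.83  1.39]
margin 0.06 err 0.005 ang 0.01 vmax 0.21 qt [-0.73  1.23  1.22  2.5   3.84  1.17  0.29] end [-0.7   1.14  1.1   2.5   3.74  1.07  0.41]
[[0.45, -0.03, 0.36], [0.37, -0.11, 0.34], [0.35, -0.18, 0.35], [0.39, -0.23, 0.35], [0.47, -0.22, 0.32], [0.53, -0.14, 0.26], [0.53, -0.02, 0.21]]
[[-2.  , 2.3 , 1.3 ,-0.09,-0.09,-0.2 ],
 [-2.1 , 1.9 , 1.3 ,-0.08,-0.1 ,-0.2 ],
 [-2.1 , 1.5 , 1.2 ,-0.06,-0.1 ,-0.21],
 [-2.  , 1.2 , 1.1 ,-0.05,-0.1 ,-0.21],
 [-1.9 , 1.  , 1.  ,-0.04,-0.1 ,-0.22],
 [-1.8 , 0.8 , 0.9 ,-0.03,-0.1 ,-0.22],
 [-1.6 , 0.7 , 0.8 ,-0.02,-0.1 ,-0.23],
 [-1.5 , 0.6 , 0.7 ,-0.01,-0.1 ,-0.23],
 [-1.4 , 0.6 , 0.6 ,-0.01,-0.1 ,-0.23],
 [-1.4 , 0.7 , 0.5 ,-0.  ,-0.09,-0.24],
 [-1.4 , 0.8 , 0.4 ,-0.  ,-0.09,-0.24],
 [-1.6 , 0.8 , 0.3 , 0.  ,-0.09,-0.24],
 [-1.7 , 0.8 , 0.2 , 0.01,-0.1 ,-0.24],
 [-1.9 , 0.8 , 0.1 , 0.01,-0.1 ,-0.24],
 [-2.1 , 0.7 ,-0.  , 0.02,-0.1 ,-0.23],
 [-2.4 , 0.5 ,-0.1 , 0.03,-0.1 ,-0.23],
 [-2.6 , 0.3 ,-0.2 , 0.04,-0.1 ,-0.23],
 [-2.8 ,-0.  ,-0.3 , 0.05,-0.1 ,-0.22],
 [-2.9 ,-0.4 ,-0.4 , 0.06,-0.1 ,-0.22],
 [-3.  ,-0.9 ,-0.4 , 0.07,-0.09,-0.22],
 [-3.  ,-1.4 ,-0.5 , 0.09,-0.09,-0.21],
 [-2.8 ,-1.9 ,-0.5 , 0.1 ,-0.08,-0.21],
 [-2.6 ,-2.4 ,-0.6 , 0.11,-0.06,-0.2 ],
 [-2.3 ,-2.8 ,-0.6 , 0.12,-0.05,-0.2 ]]
```

```bash
sed -i 's/-.1\*A.apply/-.08*A.apply/; s/,24,30)/,40,20)/' t.py; python3 t.py
```

```text
Traceback (most recent call last):
  File "t.py", line 6, in <module>
    r=res[0]; print(r[7][::4].round(2).tolist()); print(np.array2string(r[6],separator=",",suppress_small=True))
      ~~~^^^
IndexError: list index out of range
```

```bash
sed -i 's/,40,20)/,40,20,zmin=.18)/' t.py; python3 t.py
```

```text
margin 0.13 err 0.004 ang 0.01 vmax 0.12 qt [ 0.04  0.84 -0.35  2.43  2.53  0.94  1.82] end [-0.23  0.83  0.1   2.43  2.88  0.82  1.4 ]
margin 0.13 err 0.009 ang 0.02 vmax 0.12 qt [ 0.03  0.83 -0.34  2.43  2.54  0.93  1.81] end [-0.26  0.84  0.15  2.43  2.87  0.83  1.38]
margin 0.10 err 0.006 ang 0.05 vmax 0.12 qt [-0.04  0.83 -0.22  2.43  2.62  0.89  1.7 ] end [-0.32  0.87  0.26  2.46  3.01  0.9   1.26]
margin 0.10 err 0.007 ang 0.04 vmax 0.12 qt [-0.74  1.49  1.51  2.47  3.98  1.45  0.02] end [-0.74  1.34  1.3   2.46  3.88  1.23  0.15]
margin 0.11 err 0.009 ang 0.05 vmax 0.12 qt [-0.24  0.84  0.11  2.44  2.87  0.83  1.4 ] end [-0.35  0.84  0.31  2.45  3.09  0.8   1.14]
[[0.45, -0.03, 0.36], [0.4, -0.07, 0.34], [0.36, -0.12, 0.33], [0.34, -0.16, 0.33], [0.35, -0.2, 0.33], [0.38, -0.22, 0.32], [0.43, -0.23, 0.3], [0.47, -0.21, 0.27], [0.51, -0.17, 0.24], [0.54, -0.1, 0.21], [0.54, -0.02, 0.19]]
[[-1.2 , 1.2 , 1.  ,-0.05,-0.06,-0.12],
 [-1.2 , 1.1 , 0.9 ,-0.05,-0.06,-0.12],
 [-1.2 , 1.  , 0.9 ,-0.04,-0.06,-0.13],
 [-1.2 , 0.8 , 0.9 ,-0.03,-0.06,-0.13],
 [-1.2 , 0.7 , 0.8 ,-0.03,-0.06,
[... 707 characters left out ...]
, 0.01,-0.05,-0.14],
 [-1.3 , 0.3 , 0.1 , 0.02,-0.06,-0.14],
 [-1.3 , 0.2 , 0.1 , 0.02,-0.06,-0.14],
 [-1.4 , 0.2 , 0.  , 0.02,-0.06,-0.14],
 [-1.5 , 0.  , 0.  , 0.03,-0.06,-0.14],
 [-1.6 ,-0.1 ,-0.  , 0.03,-0.06,-0.14],
 [-1.6 ,-0.2 ,-0.1 , 0.03,-0.06,-0.14],
 [-1.6 ,-0.4 ,-0.1 , 0.04,-0.06,-0.13],
 [-1.7 ,-0.5 ,-0.1 , 0.04,-0.05,-0.13],
 [-1.7 ,-0.7 ,-0.2 , 0.05,-0.05,-0.13],
 [-1.6 ,-0.9 ,-0.2 , 0.05,-0.05,-0.13],
 [-1.6 ,-1.  ,-0.2 , 0.06,-0.05,-0.13],
 [-1.5 ,-1.2 ,-0.2 , 0.06,-0.04,-0.12],
 [-1.4 ,-1.4 ,-0.2 , 0.07,-0.04,-0.12],
 [-1.3 ,-1.6 ,-0.3 , 0.07,-0.03,-0.12],
 [-1.2 ,-1.7 ,-0.3 , 0.08,-0.03,-0.12],
 [-1.  ,-1.9 ,-0.3 , 0.08,-0.02,-0.12],
 [-0.8 ,-2.  ,-0.3 , 0.08,-0.01,-0.12]]
```

>>> carry_out --motion '[-1.2,1.2,1.0,-0.05,-0.06,-0.12,-1.2,1.1,0.9,-0.05,-0.06,-0.12,-1.2,1.0,0.9,-0.04,-0.06,-0.13,-1.2,0.8,0.9,-0.03,-0.06,-0.13,-1.2,0.7,0.8,-0.03,-0.06,-0.13,-1.2,0.6,0.8,-0.02,-0.06,-0.13,-1.1,0.5,0.8,-0.02,-0.06,-0.13,-1.1,0.4,0.7,-0.02,-0.06,-0.14]'

```text
clock: 6.75
tool_pos: [0.3597, -0.1156, 0.3305]
eef_rot: [0.873, 0.385, -0.293, 0.065]
contact_force: [0.5, 0.5, -0.1]
opening: 0.567
```

>>> carry_out --motion '[-1.0,0.4,0.7,-0.01,-0.06,-0.14,-1.0,0.3,0.6,-0.01,-0.06,-0.14,-0.9,0.3,0.6,-0.01,-0.06,-0.14,-0.9,0.3,0.6,0,-0.06,-0.14,-0.8,0.3,0.5,0,-0.06,-0.14,-0.8,0.3,0.5,0,-0.06,-0.14,-0.8,0.3,0.4,0,-0.05,-0.14,-0.8,0.3,0.4,0,-0.05,-0.14]'

```text
clock: 7.75
tool_pos: [0.3546, -0.1966, 0.3299]
eef_rot: [0.45, 0.763, -0.464, -0.007]
contact_force: [0.9, -0.0, 0.5]
opening: 0.569
```

>>> carry_out --motion '[-0.8,0.4,0.4,0,-0.05,-0.15,-0.9,0.4,0.3,0.01,-0.05,-0.15,-0.9,0.4,0.3,0.01,-0.05,-0.15,-1.0,0.4,0.2,0.01,-0.05,-0.15,-1.0,0.4,0.2,0.01,-0.05,-0.14,-1.1,0.4,0.2,0.01,-0.05,-0.14,-1.2,0.3,0.1,0.01,-0.05,-0.14,-1.3,0.3,0.1,0.02,-0.06,-0.14]'

```text
clock: 8.75
tool_pos: [0.4281, -0.227, 0.2994]
eef_rot: [-0.138, 0.853, -0.488, -0.123]
contact_force: [-0.2, -0.6, 0.2]
opening: 0.567
```

```bash
sed -i 's/,40,20,zmin/,20,20,zmin/' t.py
python3 - <<'E'
from h import *
where(); s=monitor.get_state(); print(np.round(s["q"],2))
E
python3 t.py
```

```text
t 8.75 tcp [ 0.4281 -0.227   0.2994] gp unit [[-213.2 -245.7  277.2]] z [-0.075 -0.866 -0.494] y [-0.356  0.486 -0.798] F [-0.2 -0.6  0.2] open 50.0
[-0.37  0.79  0.45  2.22  1.22  0.79  0.72]
margin 0.12 err 0.001 ang 0.01 vmax 0.09 qt [-0.04  0.83 -0.22  2.43  2.62  0.89  1.7 ] end [-0.21  0.83  0.07  2.44  2.86  0.82  1.43]
margin 0.14 err 0.003 ang 0.01 vmax 0.13 qt [-0.1   0.82 -0.13  2.43  2.68  0.87 -1.52] end [ 0.03  0.84 -0.35  2.42  2.51  0.94 -1.32]
margin 0.15 err 0.005 ang 0.02 vmax 0.11 qt [ 0.13  0.86 -0.51  2.42  2.44  1.   -1.2 ] end [ 0.07  0.84 -0.39  2.41  2.48  0.92 -1.28]
margin 0.14 err 0.004 ang 0.01 vmax 0.13 qt [-0.23  0.83  0.08  2.44  2.85  0.83 -1.72] end [ 0.02  0.84 -0.33  2.42  2.53  0.94 -1.34]
margin 0.12 err 0.002 ang 0.01 vmax 0.10 qt [ 0.04  0.84 -0.35  2.43  2.53  0.94  1.82] end [-0.22  0.83  0.06  2.44  2.84  0.84  1.44]
[[0.43, -0.23, 0.3], [0.46, -0.22, 0.28], [0.49, -0.2, 0.25], [0.52, -0.15, 0.22], [0.54, -0.09, 0.2], [0.54, -0.02, 0.19]]
[[-0.8 , 0.2 , 0.2 , 0.02,-0.04,-0.12],
 [-0.9 , 0.1 , 0.1 , 0.02,-0.04,-0.12],
 [-1.  , 0.1 , 0.1 , 0.02,-0.04,-0.12],
 [-1.1 ,-0.  , 0.  , 0.02,-0.04,-0.11],
 [-1.1 ,-0.1 , 0.  , 0.02,-0.04,-0.11],
 [-1.2 ,-0.2 ,-0.  , 0.03,-0.04,-0.11],
 [-1.2 ,-0.3 ,-0.  , 0.03,-0.04,-0.11],
 [-1.3 ,-0.4 ,-0.1 , 0.03,-0.04,-0.11],
 [-1.3 ,-0.5 ,-0.1 , 0.04,-0.04,-0.11],
 [-1.3 ,-0.6 ,-0.1 , 0.04,-0.04,-0.1 ],
 [-1.3 ,-0.8 ,-0.1 , 0.04,-0.04,-0.1 ],
 [-1.3 ,-0.9 ,-0.2 , 0.05,-0.04,-0.1 ],
 [-1.2 ,-1.  ,-0.2 , 0.05,-0.04,-0.1 ],
 [-1.2 ,-1.1 ,-0.2 , 0.06,-0.03,-0.1 ],
 [-1.1 ,-1.3 ,-0.2 , 0.06,-0.03,-0.1 ],
 [-1.  ,-1.4 ,-0.3 , 0.06,-0.03,-0.09],
 [-0.9 ,-1.5 ,-0.3 , 0.07,-0.02,-0.09],
 [-0.8 ,-1.6 ,-0.3 , 0.07,-0.02,-0.09],
 [-0.7 ,-1.7 ,-0.3 , 0.07,-0.01,-0.09],
 [-0.6 ,-1.8 ,-0.3 , 0.07,-0.01,-0.09]]
```

```bash
sed -i 's/\[A,A\*F\]/[A*F]/;s/,20,20,zmin/,16,20,zmin/' t.py; python3 t.py
```

```text
margin 0.14 err 0.003 ang 0.01 vmax 0.15 qt [ 0.13  0.86 -0.51  2.42  2.44  1.   -1.2 ] end [ 0.05  0.84 -0.39  2.42  2.5   0.95 -1.29]
margin 0.13 err 0.003 ang 0.02 vmax 0.17 qt [-0.19  0.83  0.02  2.44  2.8   0.84 -1.66] end [ 0.03  0.83 -0.34  2.43  2.54  0.92 -1.32]
margin 0.13 err 0.004 ang 0.01 vmax 0.17 qt [-0.23  0.83  0.08  2.44  2.85  0.83 -1.72] end [ 0.04  0.84 -0.34  2.43  2.55  0.93 -1.34]
margin 0.14 err 0.005 ang 0.01 vmax 0.20 qt [-0.52  0.95  0.62  2.46  3.33  0.86 -2.28] end [-0.01  0.83 -0.27  2.42  2.58  0.92 -1.4 ]
margin 0.14 err 0.006 ang 0.02 vmax 0.15 qt [-0.1   0.82 -0.13  2.43  2.68  0.87 -1.52] end [ 0.06  0.82 -0.37  2.42  2.54  0.9  -1.32]
[[0.43, -0.23, 0.3], [0.46, -0.21, 0.26], [0.49, -0.17, 0.21], [0.52, -0.11, 0.19], [0.54, -0.02, 0.19]]
[[-1.  , 0.7 , 0.3 , 0.01,-0.04, 0.03],
 [-1.  , 0.8 , 0.2 , 0.  ,-0.04, 0.04],
 [-1.1 , 0.9 , 0.2 ,-0.01,-0.05, 0.04],
 [-1.1 , 1.  , 0.1 ,-0.01,-0.05, 0.04],
 [-1.1 , 1.1 , 0.1 ,-0.02,-0.05, 0.05],
 [-1.1 , 1.2 , 0.  ,-0.03,-0.06, 0.05],
 [-1.1 , 1.4 ,-0.1 ,-0.04,-0.06, 0.06],
 [-1.  , 1.5 ,-0.1 ,-0.04,-0.05, 0.06],
 [-1.  , 1.6 ,-0.2 ,-0.05,-0.05, 0.07],
 [-0.9 , 1.7 ,-0.2 ,-0.06,-0.05, 0.07],
 [-0.8 , 1.8 ,-0.3 ,-0.07,-0.05, 0.07],
 [-0.8 , 1.9 ,-0.4 ,-0.07,-0.04, 0.08],
 [-0.7 , 2.  ,-0.4 ,-0.08,-0.04, 0.08],
 [-0.6 , 2.1 ,-0.5 ,-0.08,-0.03, 0.09],
 [-0.5 , 2.2 ,-0.6 ,-0.09,-0.03, 0.09],
 [-0.4 , 2.3 ,-0.6 ,-0.09,-0.02, 0.09]]
```

>>> carry_out --motion '[-1.0,0.7,0.3,0.01,-0.04,0.03,-1.0,0.8,0.2,0,-0.04,0.04,-1.1,0.9,0.2,-0.01,-0.05,0.04,-1.1,1.0,0.1,-0.01,-0.05,0.04,-1.1,1.1,0.1,-0.02,-0.05,0.05,-1.1,1.2,0,-0.03,-0.06,0.05,-1.1,1.4,-0.1,-0.04,-0.06,0.06,-1.0,1.5,-0.1,-0.04,-0.05,0.06]'

```text
clock: 9.75
tool_pos: [0.491, -0.1718, 0.2141]
eef_rot: [-0.071, 0.904, -0.401, 0.13]
contact_force: [-0.2, 0.3, -0.1]
opening: 0.565
```

>>> carry_out --motion '[-1.0,1.6,-0.2,-0.05,-0.05,0.07,-0.9,1.7,-0.2,-0.06,-0.05,0.07,-0.8,1.8,-0.3,-0.07,-0.05,0.07,-0.8,1.9,-0.4,-0.07,-0.04,0.08,-0.7,2.0,-0.4,-0.08,-0.04,0.08,-0.6,2.1,-0.5,-0.08,-0.03,0.09,-0.5,2.2,-0.6,-0.09,-0.03,0.09,-0.4,2.3,-0.6,-0.09,-0.02,0.09]'

```text
clock: 10.75
tool_pos: [0.5442, -0.0179, 0.1882]
eef_rot: [0.105, 0.929, -0.044, 0.352]
contact_force: [0.5, 0.4, -0.7]
opening: 0.568
```

Run:
```python
from h import *
where(); s=monitor.get_state(); print(np.round(s["q"],2)); p=snapshot("wrist"); save(p,"w3.png")
u=uinv(world(p,p["range_z"]>0,s))
q=u[(u[:,2]>82)&(u[:,2]<112)&(u[:,0]<-45)&(u[:,0]>-85)&(u[:,1]<60)&(u[:,1]>0)]; print("tab",len(q),np.percentile(q,[2,50,98],axis=0).round(1))
q=u[(u[:,2]>34)&(u[:,2]<66)&(u[:,0]<-90)&(u[:,0]>-140)&(abs(u[:,1])<40)]; print("pull",len(q),np.percentile(q,[2,50,98],axis=0).round(1))
plan(up(-69,22,97),orient(U["yaw"],.73)*R.from_euler("z",np.pi),6)
```

```text
t 10.75 tcp [ 0.5442 -0.0179  0.1882] gp unit [[-123.1   22.7  154.5]] z [ 0.645 -0.156 -0.748] y [ 0.226  0.974 -0.008] F [ 0.5  0.4 -0.7] open 50.0
[ 0.05  0.84 -0.38  2.42  2.5   0.95 -1.3 ]
tab 641 [[-75.5  18.4  82.9]
 [-73.9  23.8 100. ]
 [-53.4  29.8 108.2]]
pull 1233 [[-125.5   -6.9   35.1]
 [-121.4    0.6   58.5]
 [ -92.     6.7   61.6]]
max mm/row 13.217979202688046 deg/row 0.04780656594388972 target [ 0.5965 -0.031   0.1305]
[[-0.03,-0.04, 1.32,-0.  ,-0.  , 0.  ],
 [-0.03,-0.04, 1.32,-0.  ,-0.  , 0.  ],
 [-0.03,-0.04, 1.32,-0.  ,-0.  , 0.  ],
 [-0.03,-0.04, 1.32,-0.  ,-0.  , 0.  ],
 [-0.03,-0.04, 1.32,-0.  ,-0.  , 0.  ],
 [-0.03,-0.04, 1.32,-0.  ,-0.  , 0.  ]]
```

View pics/w3.png

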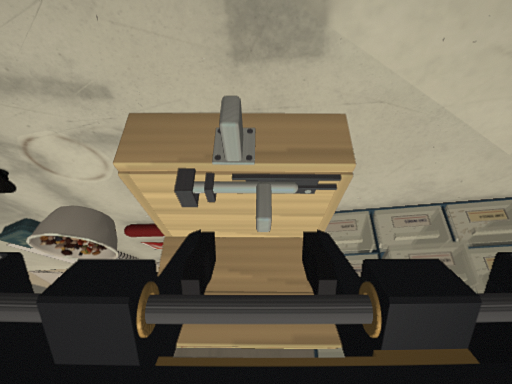

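The picture shows the tab at (264,205), straight ahead between the fingers. The pull is at (232,128), the keeper at (186,187) and a bracket at (211,187). I'll narrow the jaws and check the heights beside the tab on the way in.

>>> carry_out --motion '[0,0,1.3,0,0,0,0,0.1,1.3,0,0,0]' --hand 3.2 --grip_force 15

```text
clock: 11.05
tool_pos: [0.5625, -0.0234, 0.1686]
eef_rot: [0.104, 0.929, -0.048, 0.353]
contact_force: [0.7, 0.1, 0.2]
opening: 0.371
```

Run:
```python
from h import *
where(); s=monitor.get_state(); p=snapshot("wrist")
u=uinv(world(p,p["range_z"]>0,s))
for y in range(-45,75,5):
    q=u[(abs(u[:,1]-y)<2.5)&(u[:,0]>-80)&(u[:,0]<-40)&(u[:,2]<112)]
    if len(q): print(y,len(q),"zmax",np.percentile(q[:,2],97).round(0),end=" | ")
q=u[(u[:,2]>85)&(u[:,2]<112)&(u[:,0]<-45)&(u[:,0]>-85)&(u[:,1]<45)&(u[:,1]>10)]; print("tab",len(q),np.percentile(q,[2,50,98],axis=0).round(1))
plan(up(-69,23.5,97),orient(U["yaw"],.73)*R.from_euler("z",np.pi),5)
```

```text
t 11.05 tcp [ 0.5625 -0.0234  0.1686] gp unit [[-103.9   21.2  135. ]] z [ 0.646 -0.162 -0.746] y [ 0.227  0.974 -0.015] F [0.7 0.1 0.2] open 32.7
-45 314 zmax 85.0 | -40 386 zmax 85.0 | -35 518 zmax 85.0 | -30 343 zmax 84.0 | -25 247 zmax 82.0 | -20 360 zmax 82.0 | -15 276 zmax 81.0 | -10 211 zmax 77.0 | -5 208 zmax 77.0 | 0 208 zmax 77.0 | 5 245 zmax 77.0 | 10 247 zmax 77.0 | 15 253 zmax 77.0 | 20 585 zmax 108.0 | 25 601 zmax 108.0 | 30 419 zmax 107.0 | 35 281 zmax 77.0 | 40 280 zmax 77.0 | 45 285 zmax 77.0 | 50 270 zmax 76.0 | 55 251 zmax 69.0 | 60 256 zmax 69.0 | 65 263 zmax 69.0 | 70 254 zmax 69.0 | tab 753 [[-75.9  18.4  85.6]
 [-74.   23.9 100.5]
 [-54.3  29.8 108.3]]
max mm/row 10.05890697923215 deg/row 0.17326268465339367 target [ 0.5968 -0.0295  0.1305]
[[-0.01, 0.05, 1.  ,-0.  ,-0.  , 0.  ],
 [-0.01, 0.04, 1.  ,-0.  ,-0.  , 0.  ],
 [-0.01, 0.04, 1.  ,-0.  ,-0.  , 0.  ],
 [-0.01, 0.04, 1.01,-0.  ,-0.  , 0.  ],
 [-0.01, 0.04, 1.01,-0.  ,-0.  , 0.  ]]
```

>>> carry_out --motion '[0,0,1.0,0,0,0,0,0.1,1.0,0,0,0,0,0,1.0,0,0,0,0,0.1,0.9,0,0,0,0,0,0.6,0,0,0,0,0,0,0,0,0]'

```text
clock: 11.85
tool_pos: [0.5916, -0.0282, 0.1358]
eef_rot: [0.104, 0.928, -0.047, 0.354]
contact_force: [-1.1, -0.3, 0.8]
opening: 0.367
```

>>> carry_out --motion '[0,0,0,0,0,0,0,0,0,0,0,0,0,0,0,0,0,0,0,0,0,0,0,0]' --hand 0.6

```text
clock: 12.35
tool_pos: [0.5915, -0.0275, 0.1363]
eef_rot: [0.104, 0.928, -0.046, 0.354]
contact_force: [-0.6, 1.3, 1.0]
opening: 0.133
```

```bash
python3 -c "
from h import *
where()"
```

```text
t 12.35 tcp [ 0.5915 -0.0275  0.1363] gp unit [[-74.7  23.8 102.8]] z [ 0.648 -0.159 -0.745] y [ 0.225  0.974 -0.012] F [-0.6  1.3  1. ] open 11.7
```

The tab is gripped (11.7 mm against 12 mm nominal). Now drawing the bolt.

>>> carry_out --motion '[0,0.6,0,0,0,0,0,0.6,0,0,0,0,0,0.6,0,0,0,0,0,0.6,0,0,0,0,0,0.6,0,0,0,0,0,0.6,0,0,0,0,0,0.6,0,0,0,0,0,0.3,0,0,0,0]'

```text
clock: 13.35
tool_pos: [0.6016, 0.0165, 0.1362]
eef_rot: [0.104, 0.928, -0.047, 0.354]
contact_force: [-5.9, -4.0, 7.6]
opening: 0.136
```

>>> carry_out --motion '[0,0,0,0,0,0,0,0,0,0,0,0]'

```text
clock: 13.6
tool_pos: [0.6015, 0.0164, 0.1362]
eef_rot: [0.104, 0.928, -0.047, 0.354]
contact_force: [-5.3, -0.3, 7.5]
opening: 0.132
```

```bash
python3 -c "
from h import *
where()"
```

```text
t 13.6 tcp [0.6015 0.0164 0.1362] gp unit [[-74.8  68.8 102.7]] z [ 0.648 -0.16  -0.745] y [ 0.226  0.974 -0.013] F [-5.3 -0.3  7.5] open 11.7
```

The bolt has moved 45 mm. Now I'll release, back off and plan the grasp of the pull.

>>> carry_out --motion '[0,0,0,0,0,0,0,0,0,0,0,0,0,0,-1.0,0,0,0,0,0,-2.0,0,0,0,0,0,-2.0,0,0,0,0,0,-2.0,0,0,0,0,0,0,0,0,0]' --hand 3.2

```text
clock: 14.48
tool_pos: [0.5556, 0.0276, 0.1892]
eef_rot: [0.103, 0.928, -0.046, 0.354]
contact_force: [0.8, 0.2, -0.8]
opening: 0.369
```

```bash
cat > t2.py <<'E'
from kin import *
import sys
F=R.from_euler("z",np.pi)
def lin(q,gp,Rt,n,off=.045):
    p,r=fk(q); tgt=np.array(gp)-off*Rt.apply([0,0,1]); w=(r.inv()*Rt).as_rotvec(); d=(tgt-p)/n
    rows=np.array([np.r_[(r*R.from_rotvec(w*i/n)).inv().apply(d)*100,w/n] for i in range(n)])
    rows[:,:3]=rows[:,:3].round(1); rows[:,3:]=rows[:,3:].round(2)
    q2,T=sim(q,rows); a,b=fk(q2); v=np.abs(np.diff(np.array([q]+T),axis=0)).max()
    print("end",q2.round(2),"margin %.2f vmax %.2f err %.1fmm ang %.3f"%(margin(T),v,1e3*np.linalg.norm(a-tgt),(b.inv()*Rt).magnitude()))
    return q2,rows
def show(r): print(np.array2string(r,separator=",",suppress_small=True))
E
python3 - <<'E'
from t2 import *
where(); s=monitor.get_state(); q=np.array(s["q"]); print(q.round(2))
s_=snapshot("wrist"); st=s; u=uinv(world(s_,s_["range_z"]>0,st))
b=u[(u[:,2]>88)&(u[:,2]<112)&(u[:,0]<-45)&(u[:,0]>-85)&(u[:,1]>0)&(u[:,1]<100)]; print("tab y",np.percentile(b[:,1],[2,50,98]))
for lean in [.1,.2,.3,.45]:
    A=orient(U["yaw"],lean)*F; print("lean",lean)
    q1,r1=lin(q,up(-118,0.5,100),A,8); q2,r2=lin(q1,up(-118,0.5,50),A,4); q3,r3=lin(q2,up(-223,.5,50),A,12)
    q4,r4=lin(q3,up(-223,.5,140),orient(U["yaw"],0)*F,6)
    if lean==.3: show(r1)
E
```

```text
t 14.47 tcp [0.5556 0.0276 0.1892] gp unit [[-122.1   69.5  155.7]] z [ 0.648 -0.159 -0.745] y [ 0.225  0.974 -0.013] F [ 0.8  0.2 -0.8] open 32.5
[-0.06  0.84 -0.38  2.38  2.39  0.93 -1.28]
tab y [61.14684933 66.65142223 72.59898732]
lean 0.1
end [-0.17  0.82  0.27  1.94  2.98  0.04 -1.66] margin 0.00 vmax 1.02 err 106.9mm ang 0.385
end [-0.07  0.92  0.09  1.94  2.99  0.04 -1.65] margin 0.00 vmax 0.05 err 63.6mm ang 0.232
end [-0.08  0.89  0.01  2.25  2.96  0.09 -1.68] margin 0.00 vmax 0.03 err 3.7mm ang 0.017
end [-0.1   0.69  0.08  2.14  2.96  0.04 -1.65] margin 0.00 vmax 0.05 err 88.7mm ang 0.354
lean 0.2
end [-0.47  0.87  0.48  2.18  0.11  0.04  1.17] margin 0.00 vmax 1.90 err 56.5mm ang 0.326
end [-0.07  0.92  0.08  2.03  0.1   0.04  1.19] margin 0.00 vmax 0.10 err 11.6mm ang 0.054
end [-0.16  0.88  0.11  2.31  0.08  0.04  1.13] margin 0.00 vmax 0.02 err 61.1mm ang 0.273
end [-0.01  0.7  -0.05  2.14  0.1   0.29  1.22] margin 0.04 vmax 0.04 err 1.2mm ang 0.028
lean 0.3
end [ 0.01  0.82 -0.09  2.14  2.23  0.21 -0.91] margin 0.17 vmax 0.10 err 4.6mm ang 0.033
end [ 0.04  0.92 -0.1
[... 241 characters left out ...]
ng 0.221
[[ 0.2 ,-0.9 , 0.6 ,-0.  , 0.05, 0.  ],
 [ 0.2 ,-0.9 , 0.6 ,-0.  , 0.05, 0.  ],
 [ 0.1 ,-0.9 , 0.6 ,-0.  , 0.05, 0.  ],
 [ 0.1 ,-0.9 , 0.6 ,-0.  , 0.05, 0.  ],
 [ 0.1 ,-0.9 , 0.6 ,-0.  , 0.05, 0.  ],
 [ 0.  ,-0.9 , 0.6 ,-0.  , 0.05, 0.  ],
 [-0.  ,-0.9 , 0.6 ,-0.  , 0.05, 0.  ],
 [-0.  ,-0.9 , 0.6 ,-0.  , 0.05, 0.  ]]
lean 0.45
end [ 0.09  0.84 -0.23  2.21  2.35  0.41 -1.03] margin 0.20 vmax 0.07 err 4.1mm ang 0.041
end [ 0.13  0.97 -0.32  2.23  2.45  0.61 -1.11] margin 0.33 vmax 0.05 err 1.0mm ang 0.013
end [ 0.1   1.04 -0.45  2.54  2.5   0.97 -1.32] margin 0.02 vmax 0.03 err 2.4mm ang 0.013
end [-3.01  0.06  1.51  2.48  0.4   0.49  1.47] margin 0.00 vmax 2.69 err 523.4mm ang 1.991
```

The bolt reads back at about 44.7 mm. I'll take the pull with a lean of 0.35.

Run:
```python
from t2 import *
q=np.array(monitor.get_state()["q"]); A=orient(U["yaw"],.35)*F
q1,r1=lin(q,up(-118,.5,100),A,8); q2,r2=lin(q1,up(-118,.5,51),A,5); q3,r3=lin(q2,up(-216,.5,51),A,8)
show(r1);show(r2);show(r3)
```

```text
end [ 0.01  0.82 -0.1   2.14  2.24  0.21 -0.91] margin 0.17 vmax 0.10 err 3.2mm ang 0.023
end [ 0.07  0.92 -0.2   2.14  2.29  0.34 -0.96] margin 0.20 vmax 0.03 err 2.9mm ang 0.023
end [ 0.12  0.96 -0.41  2.42  2.39  0.68 -1.17] margin 0.14 vmax 0.04 err 3.7mm ang 0.023
[[ 0.2 ,-0.8 , 0.6 ,-0.  , 0.05, 0.  ],
 [ 0.2 ,-0.9 , 0.6 ,-0.  , 0.05, 0.  ],
 [ 0.2 ,-0.9 , 0.6 ,-0.  , 0.05, 0.  ],
 [ 0.1 ,-0.9 , 0.6 ,-0.  , 0.05, 0.  ],
 [ 0.1 ,-0.9 , 0.6 ,-0.  , 0.05, 0.  ],
 [ 0.1 ,-0.9 , 0.6 ,-0.  , 0.05, 0.  ],
 [ 0.  ,-0.9 , 0.6 ,-0.  , 0.05, 0.  ],
 [ 0.  ,-0.9 , 0.6 ,-0.  , 0.05, 0.  ]]
[[ 0.3, 0.1, 0.9,-0. ,-0. , 0. ],
 [ 0.3, 0.1, 0.9,-0. ,-0. , 0. ],
 [ 0.3, 0.1, 0.9,-0. ,-0. , 0. ],
 [ 0.3, 0.1, 0.9,-0. ,-0. , 0. ],
 [ 0.3, 0.1, 0.9,-0. ,-0. , 0. ]]
[[ 1.2,-0. ,-0.4,-0. ,-0. , 0. ],
 [ 1.2,-0. ,-0.4,-0. ,-0. , 0. ],
 [ 1.2,-0. ,-0.4,-0. ,-0. , 0. ],
 [ 1.2,-0. ,-0.4,-0. ,-0. , 0. ],
 [ 1.2,-0. ,-0.4,-0. ,-0. , 0. ],
 [ 1.2,-0. ,-0.4,-0. ,-0. , 0. ],
 [ 1.2,-0. ,-0.4,-0. ,-0. , 0. ],
 [ 1.2,-0. ,-0.4,-0. ,-0. , 0. ]]
```

>>> carry_out --motion '[0.2,-0.8,0.6,0,0.05,0,0.2,-0.9,0.6,0,0.05,0,0.2,-0.9,0.6,0,0.05,0,0.1,-0.9,0.6,0,0.05,0,0.1,-0.9,0.6,0,0.05,0,0.1,-0.9,0.6,0,0.04,0,0,-0.9,0.6,0,0.04,0,0,-0.9,0.6,0,0.04,0]' --hand 4

```text
clock: 15.52
tool_pos: [0.5581, -0.0475, 0.1424]
eef_rot: [0.111, 0.978, -0.027, 0.177]
contact_force: [-0.1, 0.3, 0.1]
opening: 0.452
```

Run:
```python
from t2 import *
where(); q=np.array(monitor.get_state()["q"]); A=orient(U["yaw"],.35)*F
s=monitor.get_state(); p=snapshot("wrist"); u=uinv(world(p,p["range_z"]>0,s))
b=u[(u[:,2]>40)&(u[:,2]<66)&(u[:,0]<-90)&(u[:,0]>-140)&(abs(u[:,1])<30)]; print("pull",len(b),np.percentile(b,[2,50,98],axis=0).round(1))
q2,r2=lin(q,up(-118,.5,51),A,6); show(r2)
```

```text
t 15.53 tcp [ 0.5581 -0.0475  0.1424] gp unit [[-116.9   -3.4  100.2]] z [ 0.339 -0.092 -0.936] y [ 0.227  0.974 -0.013] F [-0.1  0.3  0.1] open 39.9
pull 1261 [[-125.1   -6.8   41.5]
 [-117.4   -0.3   60.3]
 [ -91.2    6.2   61.6]]
end [ 0.09  0.94 -0.24  2.15  2.34  0.41 -1.  ] margin 0.27 vmax 0.02 err 3.0mm ang 0.016
[[ 0.3, 0.1, 0.8,-0. , 0. , 0. ],
 [ 0.3, 0.1, 0.8,-0. , 0. , 0. ],
 [ 0.3, 0.1, 0.8,-0. , 0. , 0. ],
 [ 0.3, 0.1, 0.8,-0. , 0. , 0. ],
 [ 0.3, 0.1, 0.8,-0. , 0. , 0. ],
 [ 0.3, 0.1, 0.8,-0. , 0. , 0. ]]
```

>>> carry_out --motion '[0.3,0.1,0.8,0,0,0,0.3,0.1,0.8,0,0,0,0.3,0.1,0.8,0,0,0,0.3,0,0.8,0,0,0,0.3,0,0.8,0,0,0,0.3,0,0.8,0,0,0]'

```text
clock: 16.32
tool_pos: [0.5583, -0.0447, 0.091]
eef_rot: [0.111, 0.978, -0.027, 0.177]
contact_force: [-0.4, -0.1, -0.9]
opening: 0.453
```

>>> carry_out --motion '[0,0,0,0,0,0,0,0,0,0,0,0,0,0,0,0,0,0,0,0,0,0,0,0]' --hand 0.8 --grip_force 25

```text
clock: 16.82
tool_pos: [0.5589, -0.0428, 0.0919]
eef_rot: [0.11, 0.978, -0.025, 0.177]
contact_force: [1.6, 5.0, -1.8]
opening: 0.152
```

>>> carry_out --motion '[0.6,0,-0.2,0,0,0,1.2,0,-0.4,0,0,0,1.2,0,-0.4,0,0,0,1.2,0,-0.4,0,0,0,1.2,0,-0.4,0,0,0,1.2,0,-0.4,0,0,0,1.2,0,-0.4,0,0,0,1.2,0,-0.4,0,0,0]'

```text
clock: 17.82
tool_pos: [0.4706, -0.0224, 0.0912]
eef_rot: [0.11, 0.976, -0.026, 0.185]
contact_force: [3.2, 2.5, 22.6]
opening: 0.157
```

Run:
```python
from t2 import *
where(); q=np.array(monitor.get_state()["q"]); print(q.round(2))
```

```text
t 17.82 tcp [ 0.4706 -0.0224  0.0912] gp unit [[-207.1    1.5   49.3]] z [ 0.355 -0.092 -0.93 ] y [ 0.225  0.974 -0.011] F [ 3.2  2.5 22.6] open 13.8
[ 0.13  0.98 -0.42  2.42  2.43  0.74 -1.19]
```

>>> carry_out --motion '[0.8,0,-0.4,0,0,0,0.8,0,-0.5,0,0,0,0,0,0,0,0,0]'

```text
clock: 18.2
tool_pos: [0.4489, -0.0174, 0.0916]
eef_rot: [0.109, 0.978, -0.025, 0.178]
contact_force: [0.1, 5.2, 7.3]
opening: 0.159
```

>>> carry_out --motion '[0,0,0,0,0,0,0,0,0,0,0,0,0,0,-1.0,0,0,0,0,0,-2.0,0,0,0,0,0,-2.0,0,0,0,0.3,0,-2.0,0,0,0,0.3,0,-2.0,0,0,0,0,0,0,0,0,0]' --hand 4.5

```text
clock: 19.2
tool_pos: [0.4131, -0.0096, 0.1742]
eef_rot: [0.111, 0.977, -0.027, 0.178]
contact_force: [0.6, 0.1, -0.7]
opening: 0.512
```

Run:
```python
from t2 import *
where(); q=np.array(monitor.get_state()["q"]); print(q.round(2))
s=monitor.get_state(); p=snapshot("wrist"); save(p,"w4.png")
for t in ["punch_mid","scriber_mid","drawer_pull"]:
    for d in finder.masks_of(p,t)[:2]:
        w=world(p,cv2.erode(d["pixels"].astype(np.uint8),np.ones((2,2)))>0,s); u=uinv(w)
        if len(u): print(t,round(d["p"],2),d["extent"],len(u),np.percentile(u,[2,50,98],axis=0).round(0).tolist(),cv2.minAreaRect(u[:,:2].astype(np.float32)))
```

```text
t 19.2 tcp [ 0.4131 -0.0096  0.1742] gp unit [[-266.6    0.9  132.2]] z [ 0.342 -0.092 -0.935] y [ 0.227  0.974 -0.013] F [ 0.6  0.1 -0.7] open 45.1
[ 0.12  0.78 -0.53  2.56  2.24  0.7  -1.15]
punch_mid 0.67 [285.8, 256.1, 299.1, 274.4] 138 [[-138.0, 29.0, 27.0], [-127.0, 36.0, 29.0], [-114.0, 41.0, 30.0]] ((-125.09535217285156, 35.398895263671875), (26.546356201171875, 11.102666854858398), 11.41610336303711)
drawer_pull 0.62 [149.8, 185.9, 373.5, 298.0] 12075 [[-237.0, -93.0, 9.0], [-193.0, -2.0, 33.0], [-61.0, 93.0, 64.0]] ((-169.14764404296875, 3.3228836059570312), (231.33700561523438, 193.77481079101562), 8.065434455871582)
```

View pics/w4.png

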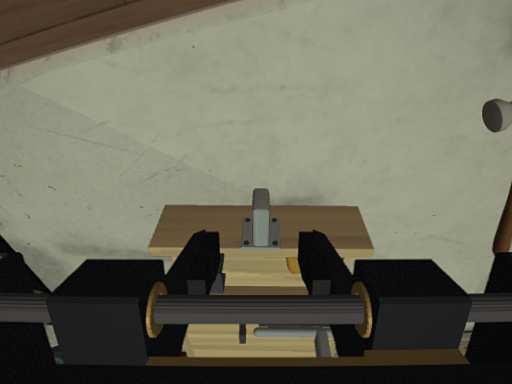

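The picture shows the drawer out, with the pull at (262,205). The punch's yellow grip is at (293,265) in the left half, and the hammer is at the far right. Now I'll swing to a tool-down view above the drawer.

Run:
```python
from t2 import *
A=orient(U["yaw"],0.)
gp=up(-176,20,225)
res=search(gp,[A*F],24,24,zmin=.15)
for r in res[:5]: print("margin %.2f err %.3f ang %.2f vmax %.2f"%r[:4],"qt",r[4].round(2),"end",r[5].round(2),"rot/row %.2f"%np.linalg.norm(r[6][:,3:],axis=1).max(),"step",np.linalg.norm(r[6][:,:3],axis=1).max().round(1))
r=res[0]; print(uinv(r[7][::4]).round(0).tolist()); show(r[6])
```

```text
margin 0.03 err 0.002 ang 0.02 vmax 0.18 qt [ 0.53  0.79 -1.03  1.89  0.83  0.97  0.45] end [ 0.29  0.66 -0.57  1.88  0.49  0.77  0.79] rot/row 0.05 step 1.3
margin 0.02 err 0.002 ang 0.02 vmax 0.19 qt [-0.59  0.83  1.    1.94 -0.9   0.9   2.23] end [ 0.13  0.62 -0.31  1.9   0.3   0.68  0.99] rot/row 0.13 step 3.8
margin 0.03 err 0.003 ang 0.01 vmax 0.19 qt [ 0.48  0.75 -0.93  1.89  0.76  0.9   0.52] end [ 0.28  0.65 -0.56  1.88  0.49  0.76  0.8 ] rot/row 0.05 step 1.2
margin 0.03 err 0.002 ang 0.02 vmax 0.17 qt [ 0.37  0.68 -0.7   1.9   0.61  0.79  0.67] end [ 0.28  0.64 -0.55  1.91  0.51  0.71  0.77] rot/row 0.05 step 1.2
margin 0.02 err 0.001 ang 0.03 vmax 0.38 qt [ 0.59  0.87 -1.21  1.88  0.94  1.1   0.34] end [ 0.31  0.65 -0.59  1.91  0.51  0.72  0.81] rot/row 0.04 step 1.2
[[-283.0, 0.0, 172.0], [-241.0, -7.0, 179.0], [-211.0, -14.0, 190.0], [-192.0, -18.0, 202.0], [-182.0, -14.0, 218.0], [-178.0, -2.0, 239.0], [-176.0, 20.0, 270.0]]
[[-1.2 ,-0.2 , 0.3 , 0.02,-0.01,-0.  ],
 [-1.1 ,-0.2 , 0.2 , 0.02,-0.01, 0.  ],
 [-1.  ,-0.2 , 0.2 , 0.02,-0.01, 0.  ],
 [-1.  ,-0.2 , 0.2 , 0.02,-0.  , 0.  ],
 [-0.9 ,-0.2 , 0.1 , 0.02,-0.  , 0.  ],
 [-0.8 ,-0.2 , 0.1 , 0.02, 0.  , 0.  ],
 [-0.8 ,-0.2 , 0.1 , 0.02, 0.  , 0.  ],
 [-0.7 ,-0.2 , 0.  , 0.01, 0.01, 0.  ],
 [-0.6 ,-0.1 ,-0.  , 0.01, 0.01, 0.  ],
 [-0.6 ,-0.1 ,-0.1 , 0.01, 0.01, 0.  ],
 [-0.5 ,-0.1 ,-0.1 , 0.01, 0.02, 0.  ],
 [-0.5 ,-0.1 ,-0.2 , 0.01, 0.02, 0.  ],
 [-0.4 ,-0.  ,-0.2 , 0.  , 0.02, 0.  ],
 [-0.4 , 0.  ,-0.3 , 0.  , 0.02,-0.  ],
 [-0.3 , 0.1 ,-0.3 ,-0.  , 0.03,-0.  ],
 [-0.3 , 0.1 ,-0.4 ,-0.01, 0.03,-0.  ],
 [-0.2 , 0.2 ,-0.5 ,-0.01, 0.03,-0.  ],
 [-0.2 , 0.2 ,-0.5 ,-0.01, 0.03,-0.  ],
 [-0.2 , 0.3 ,-0.6 ,-0.02, 0.03,-0.01],
 [-0.1 , 0.3 ,-0.6 ,-0.02, 0.03,-0.01],
 [-0.1 , 0.4 ,-0.7 ,-0.02, 0.03,-0.01],
 [-0.1 , 0.4 ,-0.8 ,-0.03, 0.03,-0.01],
 [-0.1 , 0.5 ,-0.8 ,-0.03, 0.03,-0.01],
 [-0.1 , 0.6 ,-0.9 ,-0.04, 0.03,-0.01]]
```

>>> carry_out --motion '[-1.2,-0.2,0.3,0.02,-0.01,0,-1.1,-0.2,0.2,0.02,-0.01,0,-1.0,-0.2,0.2,0.02,-0.01,0,-1.0,-0.2,0.2,0.02,0,0,-0.9,-0.2,0.1,0.02,0,0,-0.8,-0.2,0.1,0.02,0,0,-0.8,-0.2,0.1,0.02,0,0,-0.7,-0.2,0,0.01,0.01,0]'

```text
clock: 20.4
tool_pos: [0.4814, -0.0419, 0.191]
eef_rot: [0.124, 0.971, -0.101, 0.178]
contact_force: [0.3, -0.4, 0.1]
opening: 0.508
```

>>> carry_out --motion '[-0.6,-0.1,0,0.01,0.01,0,-0.6,-0.1,-0.1,0.01,0.01,0,-0.5,-0.1,-0.1,0.01,0.02,0,-0.5,-0.1,-0.2,0.01,0.02,0,-0.4,0,-0.2,0,0.02,0,-0.4,0,-0.3,0,0.02,0,-0.3,0.1,-0.3,0,0.03,0,-0.3,0.1,-0.4,-0.01,0.03,0]'

```text
clock: 21.4
tool_pos: [0.5099, -0.0472, 0.2182]
eef_rot: [0.136, 0.98, -0.105, 0.097]
contact_force: [-0.7, -0.4, -0.4]
opening: 0.508
```

>>> carry_out --motion '[-0.2,0.2,-0.5,-0.01,0.03,0,-0.2,0.2,-0.5,-0.01,0.03,0,-0.2,0.3,-0.6,-0.02,0.03,-0.01,-0.1,0.3,-0.6,-0.02,0.03,-0.01,-0.1,0.4,-0.7,-0.02,0.03,-0.01,-0.1,0.4,-0.8,-0.03,0.03,-0.01,-0.1,0.5,-0.8,-0.03,0.03,-0.01,-0.1,0.6,-0.9,-0.04,0.03,-0.01]' --hand 6

```text
clock: 22.4
tool_pos: [0.5241, -0.0149, 0.2697]
eef_rot: [0.111, 0.994, -0.001, -0.012]
contact_force: [-0.6, -0.4, -0.3]
opening: 0.677
```

```bash
cat > look.py <<'E'
from t2 import *
import sys
where(); s=monitor.get_state(); print(s["q"].round(2)); p=snapshot("wrist"); save(p,sys.argv[1])
for t in ["punch_mid","scriber_mid","tray","jar_mid","pliers_mid"]:
    for d in finder.masks_of(p,t)[:1]:
        w=world(p,cv2.erode(d["pixels"].astype(np.uint8),np.ones((2,2)))>0,s); u=uinv(w)
        if len(u): print(t,round(d["p"],2),d["extent"],len(u),"unit",np.percentile(u,[2,50,98],axis=0).round(0).tolist(),cv2.minAreaRect(u[:,:2].astype(np.float32)),"world",np.percentile(w,[2,50,98],axis=0).round(3).tolist())
E
python3 look.py w5.png
```

```text
t 22.4 tcp [ 0.5241 -0.0149  0.2697] gp unit [[-174.3   21.1  224.7]] z [-0.023  0.001 -1.   ] y [ 0.221  0.975 -0.004] F [-0.6 -0.4 -0.3] open 59.7
[ 0.29  0.66 -0.57  1.87  0.49  0.77  0.79]
punch_mid 0.95 [262.6, 175.0, 279.8, 225.8] 520 unit [[-169.0, 22.0, 25.0], [-140.0, 33.0, 27.0], [-111.0, 44.0, 30.0]] ((-139.84056091308594, 33.69939041137695), (64.82778930664062, 16.11652946472168), 14.477495193481445) world [[0.53, -0.017, 0.025], [0.559, -0.011, 0.027], [0.589, -0.004, 0.03]]
scriber_mid 0.7 [200.4, 174.7, 209.9, 230.5] 206 unit [[-166.0, -50.0, 12.0], [-138.0, -43.0, 21.0], [-106.0, -33.0, 83.0]] ((-135.2074432373047, -44.67227554321289), (10.554862022399902, 66.15544891357422), 75.9399642944336) world [[0.517, -0.099, 0.012], [0.544, -0.086, 0.021], [0.573, -0.07, 0.083]]
tray 0.66 [0.0, 156.3, 41.0, 281.2] 2021 unit [[-180.0, -337.0, 4.0], [-96.0, -310.0, 6.0], [-26.0, -285.0, 21.0]] ((-159.71624755859375, -223.52581787109375), (138.82212829589844, 314.19293212890625), 38.603309631347656) world [[0.446, -0.387, 0.004], [0.524, -0.354, 0.006], [0.596, -0.319, 0.021]]
```

View pics/w5.png

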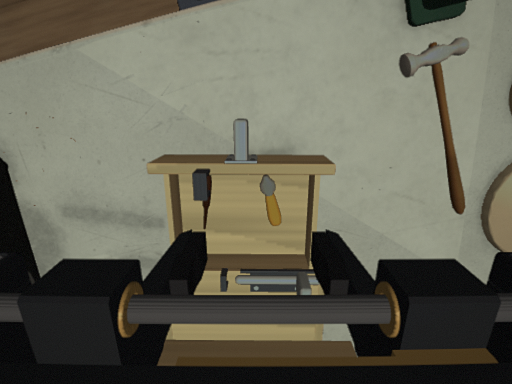

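The picture shows the punch at (271,200), with its grip toward +x, and the scriber at (205,200). The bolt is at (265,283) and the hammer at the right. In the unit frame the punch spans about (-171,26) to (-108,42), 65 x 16 mm, which matches its given size. I'll plan the descent and fit the tray.

Run:
```python
from t2 import *
q=np.array(monitor.get_state()["q"]); A=orient(U["yaw"]+.25,0)*F
q1,r1=lin(q,up(-137,34.5,90),A,8); show(r1)
q2,r2=lin(q1,up(-137,34.5,34),A,6); show(r2)
for n in ["scene","side"]:
    p=snapshot(n)
    for t in ["tray","jar_mid","pliers_mid"]:
        for d in finder.masks_of(p,t)[:1]:
            m=d["pixels"].astype(np.uint8); k,lab,stt,_=cv2.connectedComponentsWithStats(m)
            m=lab==1+np.argmax(stt[1:,4]); w=world(p,cv2.erode(m.astype(np.uint8),np.ones((2,2)))>0)
            if t=="tray": w=w[(w[:,2]<.03)&(w[:,2]>-.005)&(w[:,1]<-.25)]
            print(n,t,len(w),np.median(w,0).round(3),cv2.minAreaRect((w[:,:2]*1e3).astype(np.float32)))
```

```text
end [ 0.22  0.91 -0.49  1.85  0.72  0.59  0.85] margin 0.55 vmax 0.03 err 3.3mm ang 0.024
[[-0.5 , 0.2 , 1.7 ,-0.  ,-0.  ,-0.03],
 [-0.5 , 0.2 , 1.7 ,-0.  ,-0.  ,-0.03],
 [-0.5 , 0.1 , 1.7 ,-0.  ,-0.  ,-0.03],
 [-0.5 , 0.1 , 1.7 ,-0.  ,-0.  ,-0.03],
 [-0.5 , 0.1 , 1.7 ,-0.  ,-0.  ,-0.03],
 [-0.5 , 0.1 , 1.7 ,-0.  ,-0.  ,-0.03],
 [-0.5 , 0.1 , 1.7 ,-0.  ,-0.  ,-0.03],
 [-0.5 , 0.1 , 1.7 ,-0.  ,-0.  ,-0.03]]
end [ 0.17  0.99 -0.41  1.86  0.79  0.48  0.78] margin 0.44 vmax 0.02 err 2.7mm ang 0.024
[[-0. ,-0. , 0.9,-0. ,-0. ,-0. ],
 [-0. ,-0. , 0.9,-0. ,-0. ,-0. ],
 [-0. ,-0. , 0.9,-0. ,-0. ,-0. ],
 [-0. ,-0. , 0.9,-0. ,-0. ,-0. ],
 [-0. ,-0. , 0.9,-0. ,-0. ,-0. ],
 [-0. ,-0. , 0.9,-0. ,-0. ,-0. ]]
scene tray 654 [ 0.482 -0.407  0.005] ((495.9938049316406, -405.0834045410156), (162.38465881347656, 167.40736389160156), 80.86764526367188)
scene jar_mid 259 [ 0.597 -0.369  0.048] ((600.9407958984375, -388.35540771484375), (49.05684280395508, 59.09783935546875), 1.6647948026657104)
scene pliers_mid 68 [ 0.566 -0.457  0.01 ] ((569.9803466796875, -452.482666015625), (42.7929801940918, 81.19273376464844), 51.36790084838867)
side tray 1861 [ 0.505 -0.406  0.005] ((534.28076171875, -417.6273498535156), (163.8617401123047, 239.5658416748047), 79.49304962158203)
side jar_mid 427 [ 0.608 -0.416  0.05 ] ((604.8768920898438, -397.32489013671875), (51.2934684753418, 59.62474822998047), 16.26923370361328)
side pliers_mid 165 [ 0.572 -0.459  0.01 ] ((575.0769653320312, -466.207763671875), (43.914798736572266, 104.00984191894531), 83.4113998413086)
```

The tray centre is about (0.534, -0.418) with a yaw of -10.5°, and the fitted 240 x 164 mm matches its size. I'll go down to the punch.

>>> carry_out --motion '[-0.5,0.2,1.7,0,0,-0.03,-0.5,0.2,1.7,0,0,-0.03,-0.5,0.2,1.7,0,0,-0.03,-0.5,0.1,1.7,0,0,-0.03,-0.5,0.1,1.7,0,0,-0.03,-0.5,0.1,1.7,0,-0.01,-0.03,-0.5,0.1,1.7,0,-0.01,-0.03,-0.5,0.1,1.7,0,0,-0.04]' --hand 3.6

```text
clock: 24.1
tool_pos: [0.5629, -0.0089, 0.1318]
eef_rot: [-0.015, 1.0, -0.001, -0.001]
contact_force: [0.3, 0.1, 0.4]
opening: 0.41
```

Run:
```python
from t2 import *
where(); s=monitor.get_state(); p=snapshot("wrist"); save(p,"w6.png")
for d in finder.masks_of(p,"punch_mid")[:1]:
    w=world(p,cv2.erode(d["pixels"].astype(np.uint8),np.ones((3,3)))>0,s); u=uinv(w)
    u=u[(u[:,2]>16)&(u[:,2]<36)]
    print("punch",round(d["p"],2),d["extent"],len(u),np.percentile(u,[2,50,98],axis=0).round(1).tolist(),cv2.minAreaRect(u[:,:2].astype(np.float32)))
q=np.array(s["q"]); A=orient(U["yaw"]+.25,0)*F
q2,r2=lin(q,up(-137,34.5,34.5),A,6); show(r2)
```

```text
t 24.1 tcp [ 0.5629 -0.0089  0.1318] gp unit [[-136.8   35.9   86.8]] z [-0.002 -0.001 -1.   ] y [-0.029  1.    -0.001] F [0.3 0.1 0.4] open 36.1
punch 0.98 [247.2, 164.7, 274.0, 253.0] 1539 [[-169.3, 21.7, 24.3], [-141.9, 32.4, 27.2], [-112.7, 43.1, 30.0]] ((-140.69244384765625, 32.551605224609375), (62.76835250854492, 16.728288650512695), 12.96407699584961)
end [ 0.16  0.98 -0.39  1.87  0.82  0.45  0.77] margin 0.41 vmax 0.02 err 2.4mm ang 0.008
[[ 0. ,-0. , 0.9,-0. ,-0. , 0. ],
 [ 0. ,-0. , 0.9,-0. ,-0. , 0. ],
 [ 0. ,-0. , 0.9,-0. ,-0. , 0. ],
 [ 0. ,-0. , 0.9,-0. ,-0. , 0. ],
 [ 0. ,-0. , 0.9,-0. ,-0. , 0. ],
 [ 0. ,-0. , 0.9,-0. ,-0. , 0. ]]
```

View pics/w6.png

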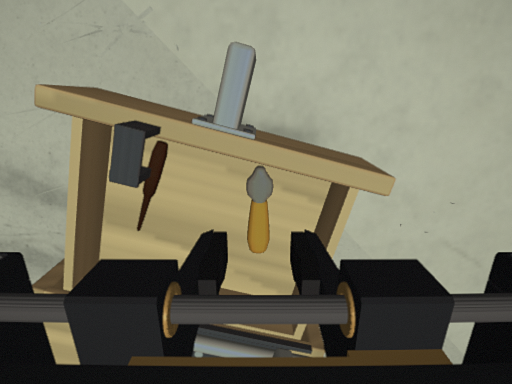

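The picture shows the punch at (259,210), aligned with the jaws, and the scriber well clear at (152,185). The keeper is at (127,155). Descending with a 2.5 mm sideways correction.

>>> carry_out --motion '[0,-0.1,0.9,0,0,0,0,-0.1,0.9,0,0,0,0,-0.1,0.9,0,0,0,0,0,0.9,0,0,0,0,0,0.9,0,0,0,0,0,0.7,0,0,0,0,0,0,0,0,0]'

```text
clock: 25.08
tool_pos: [0.5624, -0.0119, 0.0803]
eef_rot: [-0.013, 1.0, -0.001, -0.002]
contact_force: [0.2, 0.3, -0.1]
opening: 0.404
```

>>> carry_out --motion '[0,0,0,0,0,0,0,0,0,0,0,0,0,0,0,0,0,0,0,0,0,0,0,0]' --hand 1 --grip_force 20

```text
clock: 25.58
tool_pos: [0.5629, -0.0119, 0.0812]
eef_rot: [-0.013, 1.0, -0.001, -0.001]
contact_force: [-0.4, 0.7, 2.3]
opening: 0.187
```

Run:
```python
from t2 import *
where(); q=np.array(monitor.get_state()["q"])
A=orient(U["yaw"]+.25,0)*F; B=orient(-.183,0)*F
p,r=fk(q); g=p+.045*r.apply([0,0,1]); g[2]+=.12
q1,r1=lin(q,g,A,8); show(r1)
q2,r2=lin(q1,[.478,-.407,.14],B,16); show(r2)
```

```text
t 25.57 tcp [ 0.5629 -0.0119  0.0812] gp unit [[-136.1   32.9   36.2]] z [-0.002 -0.001 -1.   ] y [-0.026  1.    -0.001] F [-0.4  0.7  2.3] open 16.5
end [ 0.27  0.8  -0.57  1.83  0.65  0.7   0.92] margin 0.45 vmax 0.03 err 0.3mm ang 0.005
[[ 0. ,-0. ,-1.5,-0. ,-0. , 0. ],
 [ 0. ,-0. ,-1.5,-0. ,-0. , 0. ],
 [ 0. ,-0. ,-1.5,-0. ,-0. , 0. ],
 [ 0. ,-0. ,-1.5,-0. ,-0. , 0. ],
 [ 0. ,-0. ,-1.5,-0. ,-0. , 0. ],
 [ 0. ,-0. ,-1.5,-0. ,-0. , 0. ],
 [ 0. ,-0. ,-1.5,-0. ,-0. , 0. ],
 [ 0. ,-0. ,-1.5,-0. ,-0. , 0. ]]
end [ 0.94  0.91 -0.59  1.61  0.65  0.83  1.51] margin 0.64 vmax 0.05 err 9.5mm ang 0.049
[[ 0.6 ,-2.5 , 0.1 ,-0.  ,-0.  , 0.01],
 [ 0.6 ,-2.5 , 0.1 ,-0.  ,-0.  , 0.01],
 [ 0.5 ,-2.5 , 0.1 ,-0.  ,-0.  , 0.01],
 [ 0.5 ,-2.5 , 0.1 ,-0.  ,-0.  , 0.01],
 [ 0.5 ,-2.5 , 0.1 ,-0.  ,-0.  , 0.01],
 [ 0.4 ,-2.5 , 0.1 ,-0.  ,-0.  , 0.01],
 [ 0.4 ,-2.5 , 0.1 ,-0.  ,-0.  , 0.01],
 [ 0.4 ,-2.5 , 0.1 ,-0.  ,-0.  , 0.01],
 [ 0.3 ,-2.5 , 0.1 ,-0.  ,-0.  , 0.01],
 [ 0.3 ,-2.5 , 0.1 ,-0.  ,-0.  , 0.01],
 [ 0.3 ,-2.5 , 0.1 ,-0.  ,-0.  , 0.01],
 [ 0.2 ,-2.5 , 0.1 ,-0.  ,-0.  , 0.01],
 [ 0.2 ,-2.5 , 0.1 ,-0.  ,-0.  , 0.01],
 [ 0.2 ,-2.5 , 0.1 ,-0.  ,-0.  , 0.01],
 [ 0.1 ,-2.5 , 0.1 ,-0.  ,-0.  , 0.01],
 [ 0.1 ,-2.5 , 0.1 ,-0.  ,-0.  , 0.01]]
```

The punch is gripped at 16.5 mm. Lifting it.

>>> carry_out --motion '[0,0,-0.5,0,0,0,0,0,-1.0,0,0,0,0,0,-1.5,0,0,0,0,0,-1.8,0,0,0,0,0,-1.8,0,0,0,0,0,-1.8,0,0,0,0,0,-1.8,0,0,0,0,0,-1.8,0,0,0]'

```text
clock: 26.58
tool_pos: [0.563, -0.0119, 0.2022]
eef_rot: [-0.013, 1.0, -0.001, -0.001]
contact_force: [0.6, -0.6, -0.1]
opening: 0.182
```

>>> carry_out --motion '[0.6,-2.5,0.1,0,0,0.01,0.6,-2.5,0.1,0,0,0.01,0.5,-2.5,0.1,0,0,0.01,0.5,-2.5,0.1,0,0,0.01,0.5,-2.5,0.1,0,0,0.01,0.4,-2.5,0.1,0,0,0.01,0.4,-2.5,0.1,0,0,0.01,0.4,-2.5,0.1,0,0,0.01]'

```text
clock: 27.58
tool_pos: [0.5221, -0.2124, 0.1938]
eef_rot: [0.027, 1.0, -0.001, -0.001]
contact_force: [0.4, -0.4, -1.4]
opening: 0.193
```

Run:
```python
from t2 import *
where(); s=monitor.get_state(); q=np.array(s["q"])
p=snapshot("wrist"); save(p,"w7.png")
for t in ["punch_mid","tray","jar_mid","pliers_mid"]:
    for d in finder.masks_of(p,t)[:1]:
        w=world(p,cv2.erode(d["pixels"].astype(np.uint8),np.ones((3,3)))>0,s)
        if len(w): print(t,round(d["p"],2),d["extent"],len(w),np.percentile(w,[2,50,98],axis=0).round(3).tolist(),cv2.minAreaRect((w[:,:2]*1e3).astype(np.float32)))
B=orient(-.183,0)*F
q2,r2=lin(q,[.478,-.407,.12],B,9); show(r2)
```

```text
t 27.57 tcp [ 0.5221 -0.2124  0.1938] gp unit [[-130.5 -171.7  148.8]] z [-0.002 -0.001 -1.   ] y [ 0.054  0.999 -0.001] F [ 0.4 -0.4 -1.4] open 17.0
punch_mid 0.79 [240.3, 186.7, 275.7, 295.4] 2568 [[0.488, -0.222, 0.136], [0.515, -0.214, 0.14], [0.544, -0.206, 0.143]] ((516.279052734375, -213.55015563964844), (17.973981857299805, 60.439903259277344), 89.54346466064453)
tray 0.95 [0.0, 73.5, 141.3, 294.5] 22308 [[0.417, -0.478, 0.004], [0.491, -0.398, 0.006], [0.594, -0.326, 0.02]] ((527.648193359375, -407.5892333984375), (150.62387084960938, 232.97293090820312), 78.4060287475586)
jar_mid 0.58 [42.8, 253.0, 125.6, 335.3] 2712 [[0.581, -0.408, 0.014], [0.587, -0.38, 0.052], [0.628, -0.365, 0.075]] ((603.0364990234375, -387.61407470703125), (49.665260314941406, 46.96185302734375), 9.041069030761719)
pliers_mid 0.85 [5.9, 175.2, 52.8, 288.1] 1404 [[0.51, -0.48, 0.009], [0.56, -0.448, 0.014], [0.617, -0.44, 0.016]] ((565.4674072265625, -462.5453186035156), (119.8931655883789, 45.44143295288086), 3.266096353530884)
end [ 0.93  0.93 -0.58  1.64  0.67  0.79  1.48] margin 0.65 vmax 0.04 err 4.6mm ang 0.039
[[ 0.4 ,-2.2 , 0.3 ,-0.  ,-0.  , 0.01],
 [ 0.3 ,-2.2 , 0.3 ,-0.  ,-0.  , 0.01],
 [ 0.3 ,-2.2 , 0.3 ,-0.  ,-0.  , 0.01],
 [ 0.3 ,-2.2 , 0.3 ,-0.  ,-0.  , 0.01],
 [ 0.2 ,-2.2 , 0.3 ,-0.  ,-0.  , 0.01],
 [ 0.2 ,-2.2 , 0.3 ,-0.  ,-0.  , 0.01],
 [ 0.2 ,-2.2 , 0.3 ,-0.  ,-0.  , 0.01],
 [ 0.1 ,-2.2 , 0.3 ,-0.  ,-0.  , 0.01],
 [ 0.1 ,-2.2 , 0.3 ,-0.  ,-0.  , 0.01]]
```

View pics/w7.png

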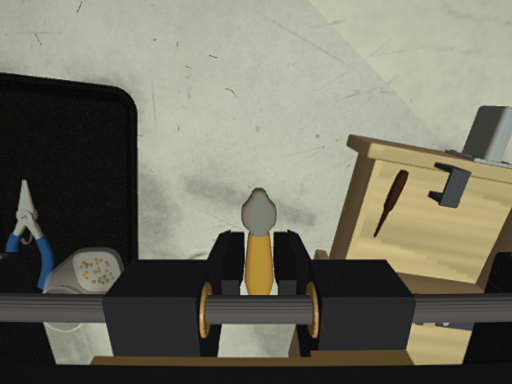

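The picture shows the punch held level at (259,245). The tray is on the left, its near half bare, with the pliers' nose at (25,185) and the jar at (95,275). The scriber is still in the drawer at (392,200). On to the tray.

>>> carry_out --motion '[0.4,-2.2,0.3,0,0,0.01,0.4,-2.2,0.3,0,0,0.01,0.3,-2.2,0.3,0,0,0.01,0.3,-2.2,0.3,0,0,0.02,0.3,-2.2,0.3,0,0,0.02,0.2,-2.2,0.3,0,0,0.02,0.2,-2.2,0.3,0,0,0.02,0.2,-2.2,0.3,0,0,0.01]'

```text
clock: 28.82
tool_pos: [0.4812, -0.386, 0.1693]
eef_rot: [0.087, 0.996, -0.001, -0.001]
contact_force: [-0.5, 0.5, -1.4]
opening: 0.184
```

>>> carry_out --motion '[0.2,-2.0,0.5,0,0,0.01,0,0,1.0,0,0,0,0,0,1.0,0,0,0,0,0,1.0,0,0,0,0,0,0,0,0,0]'

```text
clock: 29.45
tool_pos: [0.476, -0.4027, 0.1335]
eef_rot: [0.091, 0.996, -0.0, -0.002]
contact_force: [0.2, -0.1, -0.7]
opening: 0.184
```

Run:
```python
from t2 import *
where(); s=monitor.get_state(); q=np.array(s["q"])
p=snapshot("wrist")
for t in ["punch_mid","tray"]:
    for d in finder.masks_of(p,t)[:1]:
        w=world(p,cv2.erode(d["pixels"].astype(np.uint8),np.ones((3,3)))>0,s)
        if len(w): print(t,round(d["p"],2),len(w),np.percentile(w,[2,50,98],axis=0).round(3).tolist(),cv2.minAreaRect((w[:,:2]*1e3).astype(np.float32)))
        if t=="punch_mid":
            dd=w[:,:2]-[.534,-.4176]; c,sn=np.cos(-.183),np.sin(-.183); print("tray coords",np.percentile(np.c_[c*dd[:,0]+sn*dd[:,1],-sn*dd[:,0]+c*dd[:,1]],[2,50,98],axis=0).round(3).tolist())
```

```text
t 29.45 tcp [ 0.476  -0.4027  0.1335] gp unit [[-132.5 -367.4   88.5]] z [-0.004  0.    -1.   ] y [ 0.181  0.983 -0.   ] F [ 0.2 -0.1 -0.7] open 16.2
punch_mid 0.62 2447 [[0.442, -0.413, 0.077], [0.468, -0.403, 0.079], [0.498, -0.394, 0.082]] ((470.1482849121094, -402.8324279785156), (17.382579803466797, 59.9267463684082), 81.92089080810547)
tray coords [[-0.094, -0.005], [-0.068, 0.002], [-0.037, 0.009]]
tray 0.73 25531 [[0.41, -0.48, 0.004], [0.458, -0.403, 0.006], [0.605, -0.326, 0.02]] ((521.3527221679688, -412.91387939453125), (160.95791625976562, 218.70262145996094), 79.87242889404297)
```

>>> carry_out --motion '[0,0,1.2,0,0,0,0,0,1.2,0,0,0,0,0,1.2,0,0,0,0,0,1.0,0,0,0,0,0,0.6,0,0,0,0,0,0.4,0,0,0,0,0,0.2,0,0,0,0,0,0,0,0,0]'

```text
clock: 30.6
tool_pos: [0.476, -0.404, 0.0767]
eef_rot: [0.092, 0.996, -0.001, -0.001]
contact_force: [0.5, 0.1, -0.1]
opening: 0.19
```

>>> carry_out --motion '[0,0,0.1,0,0,0,0,0,0.1,0,0,0,0,0,0,0,0,0]'

```text
clock: 30.98
tool_pos: [0.4759, -0.404, 0.0746]
eef_rot: [0.092, 0.996, -0.001, -0.001]
contact_force: [0.1, -0.2, 0.0]
opening: 0.187
```

>>> carry_out --motion '[0,0,0.1,0,0,0,0,0,0,0,0,0]'

```text
clock: 31.22
tool_pos: [0.476, -0.404, 0.0737]
eef_rot: [0.092, 0.996, -0.001, -0.001]
contact_force: [-0.3, -0.5, 0.3]
opening: 0.183
```

>>> carry_out --motion '[0,0,0.1,0,0,0,0,0,0,0,0,0]'

```text
clock: 31.48
tool_pos: [0.476, -0.404, 0.0736]
eef_rot: [0.092, 0.996, -0.001, -0.001]
contact_force: [-2.5, 0.9, 7.3]
opening: 0.187
```

>>> carry_out --motion '[0,0,0,0,0,0,0,0,0,0,0,0,0,0,0,0,0,0,0,0,-0.5,0,0,0,0,0,-1.5,0,0,0,0,0,-2.5,0,0,0,0,0,-3.0,0,0,0,0,0,-3.0,0,0,0]' --hand 3

```text
clock: 32.48
tool_pos: [0.4763, -0.4038, 0.1796]
eef_rot: [0.092, 0.996, -0.001, -0.001]
contact_force: [-0.3, -0.3, 0.3]
opening: 0.34
```

Run:
```python
from t2 import *
where(); s=monitor.get_state(); q=np.array(s["q"]); print(q.round(2))
p=snapshot("wrist"); save(p,"w8.png")
for t in ["punch_mid","tray"]:
    for d in finder.masks_of(p,t)[:1]:
        w=world(p,cv2.erode(d["pixels"].astype(np.uint8),np.ones((3,3)))>0,s)
        if len(w): print(t,round(d["p"],2),len(w),np.percentile(w,[2,50,98],axis=0).round(3).tolist())
        if t=="punch_mid":
            dd=w[:,:2]-[.534,-.4176]; c,sn=np.cos(-.183),np.sin(-.183); print("tray coords",np.percentile(np.c_[c*dd[:,0]+sn*dd[:,1],-sn*dd[:,0]+c*dd[:,1]],[2,50,98],axis=0).round(3).tolist())
# go to front of the drawer, jaws closed, push the pull's end
A=orient(U["yaw"],0)*F
for zz,lean in [(47,0),(58,0),(58,.3),(58,-.3)]:
    A=orient(U["yaw"],lean)*F; print(zz,lean)
    q1,r1=lin(q,up(-290,0,130),A,20); q2,r2=lin(q1,up(-275,0,zz),A,6); q3,_=lin(q2,up(-130,0,zz),A,14)
```

```text
t 32.48 tcp [ 0.4763 -0.4038  0.1796] gp unit [[-131.9 -368.5  134.6]] z [-0.001 -0.002 -1.   ] y [ 0.182  0.983 -0.002] F [-0.3 -0.3  0.3] open 30.0
[ 0.94  0.9  -0.58  1.65  0.65  0.79  1.45]
punch_mid 0.92 936 [[0.444, -0.415, 0.017], [0.471, -0.405, 0.02], [0.5, -0.395, 0.022]]
tray coords [[-0.093, -0.006], [-0.064, 0.001], [-0.034, 0.008]]
tray 0.85 23686 [[0.412, -0.486, 0.004], [0.477, -0.414, 0.006], [0.64, -0.327, 0.02]]
47 0
end [ 0.04  0.68 -0.22  2.33  0.79  0.19  0.47] margin 0.15 vmax 0.07 err 8.6mm ang 0.045
end [-0.14  0.9   0.1   2.31  0.94  0.04  0.31] margin 0.00 vmax 0.06 err 37.7mm ang 0.141
end [ 0.25  0.98 -0.43  1.84  0.72  0.53  0.66] margin 0.06 vmax 0.07 err 6.0mm ang 0.051
58 0
end [ 0.04  0.68 -0.22  2.33  0.79  0.19  0.47] margin 0.15 vmax 0.07 err 8.6mm ang 0.045
end [-0.12  0.88  0.07  2.31  0.92  0.04  0.34] margin 0.00 vmax 0.05 err 28.7mm ang 0.111
end [ 0.29  0.96 -0.46  1.85  0.7   0.53  0.69] margin 0.06 vmax 0.07 err 3.5mm ang 0.056
58 0.3
end [ 0.12  0.9  -0.58  2.56  2.01  0.9  -1.  ] margin 0.00 vmax 0.50 err 58.8mm ang 0.229
end [ 0.25  1.01 -0.69  2.54  2.22  0.85 -1.05] margin 0.00 vmax 0.04 err 0.5mm ang 0.035
end [ 0.2   0.93 -0.39  2.12  1.95  0.39 -0.57] margin 0.06 vmax 0.04 err 3.9mm ang 0.035
58 -0.3
end [ 0.25  0.78 -0.51  2.16  0.58  0.54  0.7 ] margin 0.40 vmax 0.04 err 12.6mm ang 0.109
end [ 0.26  0.96 -0.49  2.02  0.54  0.62  0.72] margin 0.42 vmax 0.03 err 1.1mm ang 0.030
end [ 0.31  1.07 -0.54  1.56  0.48  0.97  0.93] margin 0.57 vmax 0.03 err 5.2mm ang 0.030
```

View pics/w8.png

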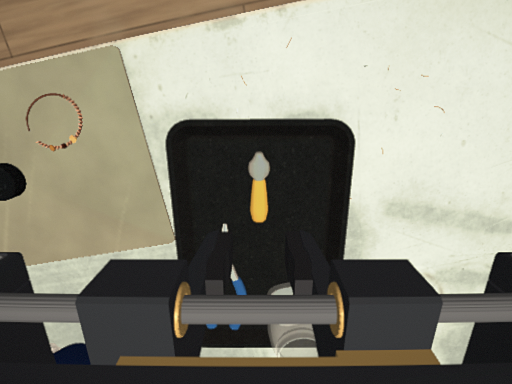

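The picture shows the punch lying on the bare tray floor at (260,190), clear of the pliers (238,280) and jar (290,315). Now I'll close the jaws and plan to push on the front end of the pull.

Run:
```python
from t2 import *
q=np.array(monitor.get_state()["q"])
A=orient(U["yaw"],-.25)*F; B=orient(U["yaw"],-.05)*F
q1,r1=lin(q,up(-285,0,120),A,16,.058); q2,r2=lin(q1,up(-270,0,52),A,6,.058); q3,r3=lin(q2,up(-137,0,52),B,16,.058)
show(r1);show(r2);show(r3)
```

```text
end [ 0.33  0.82 -0.59  2.04  0.46  0.75  0.82] margin 0.52 vmax 0.04 err 9.5mm ang 0.081
end [ 0.24  0.92 -0.46  2.04  0.57  0.57  0.7 ] margin 0.51 vmax 0.03 err 1.8mm ang 0.025
end [ 0.25  0.95 -0.43  1.82  0.62  0.62  0.75] margin 0.53 vmax 0.01 err 6.6mm ang 0.053
[[ 0.8 , 2.3 , 0.  ,-0.  , 0.02, 0.  ],
 [ 0.8 , 2.3 , 0.  ,-0.  , 0.02, 0.  ],
 [ 0.8 , 2.3 , 0.  ,-0.  , 0.02, 0.  ],
 [ 0.8 , 2.3 , 0.1 ,-0.  , 0.02, 0.  ],
 [ 0.8 , 2.3 , 0.1 ,-0.  , 0.02, 0.  ],
 [ 0.8 , 2.3 , 0.1 ,-0.  , 0.02, 0.  ],
 [ 0.8 , 2.3 , 0.1 ,-0.  , 0.02, 0.  ],
 [ 0.8 , 2.3 , 0.1 ,-0.  , 0.02, 0.  ],
 [ 0.8 , 2.3 , 0.1 ,-0.  , 0.02, 0.  ],
 [ 0.8 , 2.3 , 0.1 ,-0.  , 0.02, 0.  ],
 [ 0.8 , 2.3 , 0.2 ,-0.  , 0.02, 0.  ],
 [ 0.8 , 2.3 , 0.2 ,-0.  , 0.02, 0.  ],
 [ 0.8 , 2.3 , 0.2 ,-0.  , 0.02, 0.  ],
 [ 0.8 , 2.3 , 0.2 ,-0.  , 0.02, 0.  ],
 [ 0.8 , 2.3 , 0.2 ,-0.  , 0.02, 0.  ],
 [ 0.8 , 2.3 , 0.2 ,-0.  , 0.02, 0.  ]]
[[-0.7 , 0.1 , 1.  ,-0.  ,-0.01, 0.01],
 [-0.7 , 0.1 , 1.  ,-0.  ,-0.01, 0.01],
 [-0.7 , 0.1 , 1.  ,-0.  ,-0.01, 0.01],
 [-0.7 , 0.1 , 1.  ,-0.  ,-0.01, 0.01],
 [-0.7 , 0.1 , 1.  ,-0.  ,-0.01, 0.01],
 [-0.7 , 0.1 , 1.  ,-0.  ,-0.01, 0.01]]
[[-0.7 , 0.  ,-0.2 ,-0.  ,-0.01,-0.  ],
 [-0.7 , 0.  ,-0.2 ,-0.  ,-0.01,-0.  ],
 [-0.7 , 0.  ,-0.2 ,-0.  ,-0.01,-0.  ],
 [-0.7 , 0.  ,-0.2 ,-0.  ,-0.01,-0.  ],
 [-0.7 , 0.  ,-0.2 ,-0.  ,-0.01,-0.  ],
 [-0.7 , 0.  ,-0.1 ,-0.  ,-0.01,-0.  ],
 [-0.7 , 0.  ,-0.1 ,-0.  ,-0.01,-0.  ],
 [-0.7 , 0.  ,-0.1 ,-0.  ,-0.01,-0.  ],
 [-0.7 , 0.  ,-0.1 ,-0.  ,-0.01,-0.  ],
 [-0.7 , 0.  ,-0.1 ,-0.  ,-0.01,-0.  ],
 [-0.7 , 0.  ,-0.1 ,-0.  ,-0.01,-0.  ],
 [-0.7 , 0.  ,-0.1 ,-0.  ,-0.01,-0.  ],
 [-0.7 , 0.  ,-0.1 ,-0.  ,-0.01,-0.  ],
 [-0.7 , 0.  ,-0.1 ,-0.  ,-0.01,-0.  ],
 [-0.7 , 0.  ,-0.1 ,-0.  ,-0.01,-0.  ],
 [-0.7 , 0.  ,-0.1 ,-0.  ,-0.01,-0.  ]]
```

>>> carry_out --motion '[0.8,2.3,0,0,0.02,0,0.8,2.3,0,0,0.02,0,0.8,2.3,0,0,0.02,0,0.8,2.3,0.1,0,0.02,0,0.8,2.3,0.1,0,0.02,0.01,0.8,2.3,0.1,0,0.02,0.01,0.8,2.3,0.1,0,0.02,0.01,0.8,2.3,0.1,0,0.02,0.01]' --hand 0

```text
clock: 33.62
tool_pos: [0.4474, -0.2102, 0.1763]
eef_rot: [0.111, 0.99, 0.006, -0.082]
contact_force: [-0.0, -0.1, 0.5]
opening: 0.006
```

>>> carry_out --motion '[0.8,2.3,0.1,0,0.02,0,0.8,2.3,0.1,0,0.02,0,0.8,2.3,0.2,0,0.01,0,0.8,2.3,0.2,0,0.01,0,0.8,2.3,0.2,0,0.01,0,0.8,2.3,0.2,0,0.01,0,0.8,2.3,0.2,0,0.01,0,0.8,2.3,0.2,0,0.01,0]'

```text
clock: 34.62
tool_pos: [0.4243, -0.0164, 0.175]
eef_rot: [0.111, 0.985, 0.011, -0.131]
contact_force: [-0.3, -0.3, -0.1]
opening: 0.006
```

Run:
```python
from t2 import *
where(); s=monitor.get_state(); q=np.array(s["q"]); p=snapshot("wrist"); u=uinv(world(p,p["range_z"]>0,s))
b=u[(u[:,2]>50)&(u[:,2]<66)&(u[:,0]<-200)&(u[:,0]>-260)&(abs(u[:,1])<20)]; print("pull",len(b),np.percentile(b,[2,50,98],axis=0).round(1) if len(b) else "")
A=orient(U["yaw"],-.25)*F; B=orient(U["yaw"],-.05)*F
q2,r2=lin(q,up(-268,0,52),A,6,.058); q3,r3=lin(q2,up(-137,0,52),B,16,.058)
show(r2);show(r3[::5])
```

```text
t 34.62 tcp [ 0.4243 -0.0164  0.175 ] gp unit [[-281.7   -3.1  131.6]] z [-0.255  0.051 -0.966] y [ 0.221  0.975 -0.007] F [-0.3 -0.3 -0.1] open 0.6
pull 280 [[-236.8   -7.1   55.7]
 [-206.4   -0.9   60.7]
 [-200.3    6.2   62.2]]
end [ 0.26  0.93 -0.47  2.03  0.57  0.58  0.72] margin 0.50 vmax 0.02 err 2.5mm ang 0.015
end [ 0.26  0.95 -0.45  1.81  0.62  0.63  0.78] margin 0.54 vmax 0.01 err 4.5mm ang 0.054
[[-0.6, 0.1, 1. ,-0. ,-0. , 0. ],
 [-0.6, 0. , 1. ,-0. ,-0. , 0. ],
 [-0.6, 0. , 1. ,-0. ,-0. , 0. ],
 [-0.6, 0. , 1. ,-0. ,-0. , 0. ],
 [-0.6, 0. , 1. ,-0. ,-0. , 0. ],
 [-0.5, 0. , 1. ,-0. ,-0. , 0. ]]
[[-0.7 , 0.  ,-0.2 ,-0.  ,-0.01, 0.  ],
 [-0.7 , 0.  ,-0.2 ,-0.  ,-0.01, 0.  ],
 [-0.7 , 0.  ,-0.1 ,-0.  ,-0.01, 0.  ],
 [-0.7 , 0.  ,-0.1 ,-0.  ,-0.01, 0.  ]]
```

>>> carry_out --motion '[-0.6,0.1,1.0,0,0,0,-0.6,0.1,1.0,0,0,0,-0.6,0.1,1.0,0,0,0,-0.6,0,1.0,0,0,0,-0.6,0,1.0,0,0,0,-0.5,0,1.0,0,0,0,-0.7,0,-0.2,0,-0.01,0,-0.7,0,-0.2,0,-0.01,0]'

```text
clock: 35.67
tool_pos: [0.458, -0.0219, 0.1089]
eef_rot: [0.111, 0.987, 0.01, -0.12]
contact_force: [-1.5, 0.5, 0.5]
opening: 0.005
```

>>> carry_out --motion '[-0.7,0,-0.2,0,-0.01,0,-0.7,0,-0.2,0,-0.01,0,-0.7,0,-0.2,0,-0.01,0,-0.7,0,-0.1,0,-0.01,0,-0.7,0,-0.1,0,-0.01,0,-0.7,0,-0.1,0,-0.01,0,-0.7,0,-0.1,0,-0.01,0,-0.7,0,-0.1,0,-0.01,0]'

```text
clock: 36.67
tool_pos: [0.5136, -0.0345, 0.108]
eef_rot: [0.111, 0.991, 0.006, -0.08]
contact_force: [-3.1, 0.1, 3.8]
opening: 0.006
```

Run:
```python
from t2 import *
where(); s=monitor.get_state(); q=np.array(s["q"])
print(uinv(s["tool_pos"]+R.from_quat(s["eef_rot"]).apply([0,0,.058])))
B=orient(U["yaw"],-.05)*F
q3,r3=lin(q,up(-137,0,52),B,8,.058);show(r3)
```

```text
t 36.67 tcp [ 0.5136 -0.0345  0.108 ] gp unit [[-186.1   -0.5   63.6]] z [-0.158  0.029 -0.987] y [ 0.221  0.975 -0.006] F [-3.1  0.1  3.8] open 0.5
[[-188.22985917   -0.62839197   50.76347561]]
end [ 0.26  0.95 -0.44  1.81  0.63  0.61  0.77] margin 0.57 vmax 0.01 err 3.3mm ang 0.032
[[-0.6 ,-0.  ,-0.1 ,-0.  ,-0.01, 0.  ],
 [-0.6 ,-0.  ,-0.1 ,-0.  ,-0.01, 0.  ],
 [-0.6 , 0.  ,-0.1 ,-0.  ,-0.01, 0.  ],
 [-0.6 , 0.  ,-0.1 ,-0.  ,-0.01, 0.  ],
 [-0.6 , 0.  ,-0.1 ,-0.  ,-0.01, 0.  ],
 [-0.6 , 0.  ,-0.1 ,-0.  ,-0.01, 0.  ],
 [-0.6 , 0.  ,-0.1 ,-0.  ,-0.01, 0.  ],
 [-0.6 , 0.  ,-0.1 ,-0.  ,-0.01, 0.  ]]
```

>>> carry_out --motion '[-0.6,0,-0.1,0,-0.01,0,-0.6,0,-0.1,0,-0.01,0,-0.6,0,-0.1,0,-0.01,0,-0.6,0,-0.1,0,-0.01,0,-0.6,0,-0.1,0,-0.01,0,-0.6,0,-0.1,0,-0.01,0,-0.6,0,-0.1,0,-0.01,0,-0.4,0,-0.1,0,0,0]'

```text
clock: 37.67
tool_pos: [0.5589, -0.0448, 0.11]
eef_rot: [0.111, 0.993, 0.002, -0.046]
contact_force: [-2.4, 1.2, -1.0]
opening: 0.01
```

```bash
cat > chk.py <<'E'
from t2 import *
where(); s=monitor.get_state()
print(uinv(s["tool_pos"]+R.from_quat(s["eef_rot"]).apply([0,0,.058])))
p=snapshot("wrist"); u=uinv(world(p,p["range_z"]>0,s))
b=u[(u[:,2]>20)&(u[:,2]<50)&(u[:,0]<-75)&(u[:,0]>-200)&(abs(u[:,1])>25)&(abs(u[:,1])<90)]; print("front face x",len(b),np.percentile(b[:,0],[5,50,95]) if len(b) else "")
b=u[(u[:,2]>57)&(u[:,2]<66)&(abs(u[:,1])<6)&(u[:,0]<-95)&(u[:,0]>-200)]; print("pull top x",len(b),np.percentile(b[:,0],[2,98]) if len(b) else "")
E
python3 chk.py
```

```text
t 37.67 tcp [ 0.5589 -0.0448  0.11  ] gp unit [[-136.7   -0.3   65.1]] z [-0.091  0.014 -0.996] y [ 0.221  0.975 -0.006] F [-2.4  1.2 -1. ] open 0.9
[[-137.85071845   -0.41677311   52.20293437]]
front face x 389 [-83.22998802 -82.46335771 -81.68938123]
pull top x 368 [-146.59507932  -95.2990546 ]
```

>>> carry_out --motion '[-0.2,0,0,0,0,0,-0.2,0,0,0,0,0,0,0,0,0,0,0]'

```text
clock: 38.1
tool_pos: [0.5613, -0.0454, 0.1097]
eef_rot: [0.111, 0.993, 0.002, -0.047]
contact_force: [-5.9, 1.3, 2.8]
opening: 0.004
```

>>> carry_out --motion '[-0.2,0,0,0,0,0,-0.1,0,0,0,0,0,0,0,0,0,0,0]'

```text
clock: 38.48
tool_pos: [0.5626, -0.0451, 0.1093]
eef_rot: [0.111, 0.993, 0.002, -0.049]
contact_force: [-8.7, 2.8, 4.2]
opening: 0.002
```

The force rises against the stop, so the drawer is shut. I'll back off and verify.

>>> carry_out --motion '[0.6,0,0,0,0,0,1.2,0,-0.2,0,0,0,1.2,0,-0.5,0,0,0,1.2,0,-1.5,0,0,0,1.0,0,-2.0,0,0,0,0.8,0,-2.0,0,0,0,0.5,0,-2.0,0,0,0,0,0,0,0,0,0]'

```text
clock: 39.48
tool_pos: [0.5106, -0.0331, 0.1988]
eef_rot: [0.112, 0.993, 0.002, -0.044]
contact_force: [-0.0, -0.2, 0.0]
opening: 0.003
```

Run:
```python
from t2 import *
where(); s=monitor.get_state(); p=snapshot("wrist"); save(p,"w9.png"); u=uinv(world(p,p["range_z"]>0,s))
b=u[(u[:,2]>57)&(u[:,2]<66)&(abs(u[:,1])<6)&(u[:,0]<-95)&(u[:,0]>-250)]; print("pull top x",len(b),np.percentile(b[:,0],[2,98]) if len(b) else "")
b=u[(u[:,2]>92)&(u[:,2]<112)&(u[:,0]<-50)&(u[:,0]>-80)&(u[:,1]>20)&(u[:,1]<95)]; print("tab y",len(b),np.percentile(b[:,1],[2,50,98]) if len(b) else "")
p=snapshot("side")
for t in ["punch_mid","jar_mid","pliers_mid","hammer_mid","unit"]:
    for d in finder.masks_of(p,t)[:1]:
        w=world(p,d["pixels"]); print(t,round(d["p"],2),d["extent"],np.median(w,0).round(3))
```

```text
t 39.48 tcp [ 0.5106 -0.0331  0.1988] gp unit [[-186.2    0.3  154. ]] z [-0.087  0.014 -0.996] y [ 0.222  0.975 -0.006] F [-0.  -0.2  0. ] open 0.3
pull top x 30 [-122.02799715 -107.86701357]
tab y 0 
punch_mid 0.58 [239.1, 191.8, 259.4, 226.6] [ 0.595 -0.078  0.053]
jar_mid 0.72 [248.4, 237.2, 266.1, 266.6] [ 0.608 -0.415  0.049]
pliers_mid 0.54 [224.1, 265.4, 265.1, 275.8] [ 0.574 -0.457  0.011]
hammer_mid 0.63 [200.4, 182.1, 250.5, 192.0] [0.507 0.205 0.011]
unit 0.63 [237.9, 156.0, 304.2, 230.9] [ 0.686 -0.14   0.063]
```

View pics/w9.png

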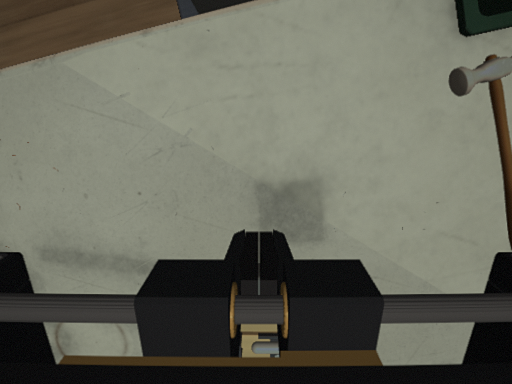

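The gripper hides the front of the drawer. Moving aside to look from the scene camera.

>>> carry_out --motion '[0,-2,-0.5,0,0,0,0,-2.5,-0.5,0,0,0,0,-2.5,-0.5,0,0,0,0,-2.5,-0.5,0,0,0,0,-2.5,-0.5,0,0,0,0,-2.5,-0.5,0,0,0,0,-2.5,-0.5,0,0,0,0,0,0,0,0,0]'

```text
clock: 40.83
tool_pos: [0.4747, -0.2013, 0.2325]
eef_rot: [0.114, 0.992, 0.002, -0.046]
contact_force: [-0.4, 0.1, -0.0]
opening: 0.007
```

Run:
```python
from t2 import *
where(); p=snapshot("scene")
cv2.imwrite("pics/s9.png",cv2.resize(p["frame"][140:260,165:350,::-1],None,fx=4,fy=4,interpolation=cv2.INTER_CUBIC))
u=uinv(world(p,p["range_z"]>0))
b=u[(u[:,2]>20)&(u[:,2]<50)&(u[:,0]<-70)&(u[:,0]>-200)&(u[:,1]>15)&(u[:,1]<95)]; print("front face x",len(b),np.percentile(b[:,0],[5,50,95]))
b=u[(u[:,2]>40)&(u[:,2]<66)&(abs(u[:,1])<12)&(u[:,0]<-95)&(u[:,0]>-250)]; print("pull x",len(b),np.percentile(b[:,0],[2,98]) if len(b) else "")
b=u[(u[:,2]>94)&(u[:,2]<112)&(u[:,0]<-45)&(u[:,0]>-85)&(abs(u[:,1])<95)]; print("tab y",len(b),np.percentile(b[:,1],[2,50,98]) if len(b) else "")
```

```text
t 40.83 tcp [ 0.4747 -0.2013  0.2325] gp unit [[-183.4 -171.8  187.7]] z [-0.091  0.014 -0.996] y [ 0.225  0.974 -0.007] F [-0.4  0.1 -0. ] open 0.6
front face x 156 [-85.39691869 -83.09826189 -81.26319657]
pull x 84 [-128.52636407  -96.36231933]
tab y 50 [64.1896735  72.82125821 75.81073377]
```

View pics/s9.png

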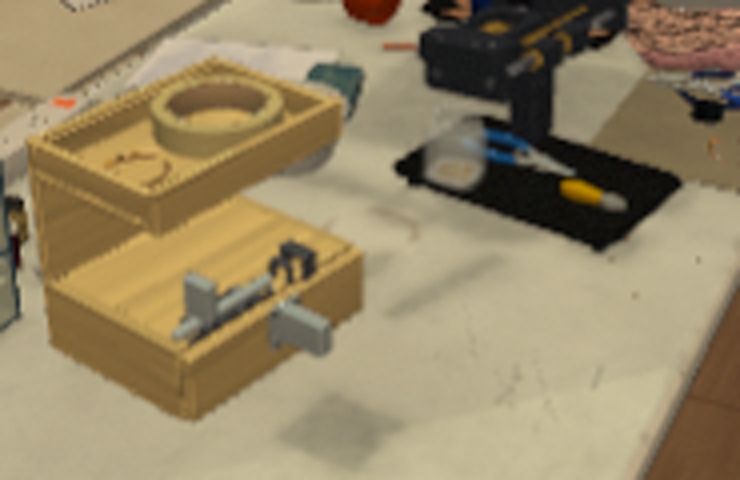

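The picture shows the drawer shut, with the pull at (300,328). The bolt tab is back at (200,295) and the rod is out of the keeper at (293,262). The punch lies on the tray at (595,193), with the jar and pliers in place. The front face measures x = -83 mm, which is the shut value. Handing in.

```bash
python3 -c "
from plant import workorder
print(workorder.finish_job())"
```

```text
the job is handed in; nothing more can be done
None
```

I drew the bolt back, pulled the drawer out about 110 mm, and laid the stub punch on the bare part of the tray floor. I then pushed the drawer shut and handed the job in at about 41 s of the 61 s allowed. The system reports no verdict.

**Last checks**
- **Drawer:** the front face measured x = -83 mm, which is its shut position, and the push met the stop.
- **Bolt:** it read about 45 mm back right after drawing. The last scene-camera check put it at about 50 mm, which is past its 45 mm stop, so that reading is a few mm off. Both are well over 35 mm.
- **Punch:** it lies between about x = -93 and -34 mm on the tray floor, released and clear of the jar and pliers.
- **Scriber:** it was last seen in the drawer before closing, so I could not check it afterwards.
- **Jar and pliers:** they measured within about 2 mm of where they started.
- **Hammer:** it looked undisturbed. Its measured point shifted about 30 mm between side views, although its outline in the picture barely moved, and the arm never went near it.

**Checks that failed or disagreed**
- **Punch detection:** in the last side view the network reported the "punch" at the unit. I took that as a false detection, because the scene picture shows it on the tray.
- **First approach:** the arm ran into joint limits, so I fitted its kinematics and re-planned the path.

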